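# Cover the forming tool's open pockets and lock it up

### The job

Blank off the forming tool on the bench: swing its hinged hold-down bar all the way back to its stop, lay every loose cover plate into a pocket of its own (any pocket will do) and, with the bar still back, press each one down until it sits level and fully home. Then bring the bar right down over the plates, and only after that swing the latch round over the bar as far as it goes. Leave the other things on the bench alone and let go of everything at the end.

Things in the scene. Friction and masses are not known exactly. Their poses are not given: they have to be found in the camera images.
- tool: Flat aluminium forming tool fixed on the bench, 208 x 340 mm, deck 38 mm high; origin under its middle at bench level, +x away from the robot, +y left. Its front part has a row of four square pockets; behind the hinge cheeks stand two rows of grey-brown cones (tops at z = 94 mm).
- pocket0 (a point): Floor centre of pocket 0 (tool frame x -54.5, y -102, z 30 mm; the tool's axes). Pocket 61 x 61 x 8 mm deep, between 7 mm ribs. A round black pad (32 mm) in its middle stands 5 mm above the floor and stays where pushed: a plate laid in stands proud until pressed on its middle (about 9 N) and the pad is level with the floor.
- pocket1 (a point): Floor centre of pocket 1 (tool frame x -54.5, y -34, z 30 mm; the tool's axes). Pocket 61 x 61 x 8 mm deep, between 7 mm ribs. A round black pad (32 mm) in its middle stands 5 mm above the floor and stays where pushed: a plate laid in stands proud until pressed on its middle (about 9 N) and the pad is level with the floor.
- pocket2 (a point): Floor centre of pocket 2 (tool frame x -54.5, y 34, z 30 mm; the tool's axes). Pocket 61 x 61 x 8 mm deep, between 7 mm ribs. A round black pad (32 mm) in its middle stands 5 mm above the floor and stays where pushed: a plate laid in stands proud until pressed on its middle (about 9 N) and the pad is level with the floor.
- pocket3 (a point): Floor centre of pocket 3 (tool frame x -54.5, y 102, z 30 mm; the tool's axes). Pocket 61 x 61 x 8 mm deep, between 7 mm ribs. A round black pad (32 mm) in its middle stands 5 mm above the floor and stays where pushed: a plate laid in stands proud until pressed on its middle (about 9 N) and the pad is level with the floor.
- plate0: Loose aluminium cover plate 55 x 55 x 8 mm with a dark steel grip lug on its middle: 36 mm along the plate's x, 12 mm along y, 20 mm high (lug top 28 mm above the underside); 0.13 kg. Origin at the centre of its underside, z up. All cover plates are alike; some may be absent.
- plate1: Loose aluminium cover plate 55 x 55 x 8 mm with a dark steel grip lug on its middle: 36 mm along the plate's x, 12 mm along y, 20 mm high (lug top 28 mm above the underside); 0.13 kg. Origin at the centre of its underside, z up. All cover plates are alike; some may be absent.
- plate2: Loose aluminium cover plate 55 x 55 x 8 mm with a dark steel grip lug on its middle: 36 mm along the plate's x, 12 mm along y, 20 mm high (lug top 28 mm above the underside); 0.13 kg. Origin at the centre of its underside, z up. All cover plates are alike; some may be absent.
- plate3: Loose aluminium cover plate 55 x 55 x 8 mm with a dark steel grip lug on its middle: 36 mm along the plate's x, 12 mm along y, 20 mm high (lug top 28 mm above the underside); 0.13 kg. Origin at the centre of its underside, z up. All cover plates are alike; some may be absent.
- bar (a joint): Steel hold-down bar: hinged U-shaped frame over the pockets. 0 = down over the pockets (flat), grows as it swings up and away from the robot, 1.9 rad = fully back on its stop. Stiff hinge: it stays where it is left.
- bar_hinge (a point): Middle of the bar's hinge line, which runs along the tool's y; tool frame x 12, z 67 mm. The side arms lie at y +-149 mm.
- bar_handle (a point): Middle of the bar's handle, a round rod 12 mm thick (black grip 110 mm long) along the tool's y, 142 mm from the hinge line; when down it is at tool frame x -130, z 67 mm, 37 mm clear of the tool's front. A thin cross rod (10 mm) 66.5 mm from the hinge passes 3 mm above the lugs of seated plates when the bar is down.
- latch (a joint): Flat steel swing latch on the tool's right end, turning about an upright pivot. 0 = pointing at the robot (tool -x), grows as it swings inward (clockwise from above), 1.57 rad = end stop, across the bar's right arm. Stays where it is left.
- latch_pin (a point): Middle of the exposed length of the latch's upright pin: 13 mm thick, 34 mm tall, from 85 to 119 mm above the bench, 55 mm from the pivot; this point is at z = 102 mm.
- latch_pivot (a point): The latch's pivot, tool frame x -50, y -190, z 77 mm.
- bin: Bystander, to be left alone: open blue parts bin, 100 x 150 x 60 mm; origin at its underside.
- drill: Bystander, to be left alone: cordless drill standing on its battery, about 200 mm tall; origin at its underside.
- mallet: Bystander, to be left alone: rubber mallet lying down; origin at its underside.
- bottle: Bystander, to be left alone: white bottle, 60 mm wide, 160 mm tall; origin at its underside.
- cone: Bystander, to be left alone: spare grey-brown forming cone standing loose, 44 mm wide, 57 mm tall; origin at its underside.
- driver: Bystander, to be left alone: screwdriver lying down; origin at its underside.
- offcut: Bystander, to be left alone: wood offcut 120 x 50 x 22 mm; origin at its underside.
Things that resemble listed ones, but are neither listed nor needed, are in the scene too. Leave any purple or turquoise look-alike of the plate3 alone.

How it is judged:
By the outcome, as a careful person would: the job done as asked, in the order asked, and still so for the second after the job is handed in, with the robot touching nothing.
Of plate0, plate1, plate2, plate3 only 2 to 4 are there at a start; the rules pass over those that are not, and their reading is None.
At some moment in a run one of plate0, plate1, plate2, plate3 may be knocked a few centimetres aside while the robot is not near it.
Once in a run the grip may slacken for a moment while it holds something.
It also fails if it takes over 210 s, if anything falls off the work surface, if the arm or the gripper's body presses on something with over 40 N, if the wrist force passes 120 N, or if a joint passes its speed limit or range.

### The arm

A 7-joint arm with a two-finger parallel gripper is mounted at the origin on the work surface. World frame = base frame: x ahead of the robot, y to its left, z up, the work surface at z = 0. Lengths are in m, angles in rad, forces in N, time in s.
With the tool pointing down it reaches from about 0.425 to 0.875 m from the base axis. Payload 4.7 kg.
Tool frame: the origin (TCP) lies between the finger pads, 19 mm behind the fingertips; this is the grasp point; z points along the fingers, y is the direction in which the jaws open and shut (so a half turn about z gives the same grasp; the last joint's range is limited). The gripper opens to 87 mm and grips with 3 to 60 N. Pads are 19 mm wide; open, the fingers measure 117 mm over their backs; the gripper's body (75 mm by 190 mm) begins 51 mm behind the grasp point.
Start: joints at [1.22, 0.321, -0.07, 1.45, 0.023, 1.371, -0.057], TCP at [0.232, -0.607, 0.241] pointing down, gripper open.
Joint ranges: [-2.86, 2.86], [-0.3, 2.09], [-1.38, 1.24], [0.06, 2.45], [-1.56, 4.7], [0.09, 2.05], [-2.69, 2.69]. Speed limits (rad/s): [2.57, 2.57, 3.14, 3.14, 3.14, 3.14, 3.14].

### API

Orientations are given as a unit quaternion [w, x, y, z].
In Python, from station import get_obs, read_camera, camera_model, order, spot_in gives the robot as it stands. The module is installed in compiled form; this text tells all that it offers.
- The arm moves only by the tool play_rows, never from a script. Its argument "commands" is a list of rows, each a list of 3 entries, a list of its own where there are three numbers: the shift along the tool's x, y, z in cm, then the turn, a rotation vector about the tool's x, y, z in rad, then the closure in counts, from 0 (fully open) to 255 (shut). A call has 1 to 20 rows; each row is the pose to reach, as a shift and turn from the pose commanded when the call began, along the tool's axes at that moment; what a row does not reach only later rows make up. A row lasts 1/8 s, in which the tool goes at most 62.5 mm and 10.7 degrees, less where a joint would pass 70% of its speed; a pose out of reach is approached as far as the arm can. A call with a gripper value outside its range is refused whole. The fingers move at their own pace and stop on an object; "squeeze" is the grip in N (left out, the last holds). Time passes only in rows, so rows that repeat a pose let the fingers close. It gives the time, the measured TCP pose, the force and the opening at its end, in the units of the state.
- get_obs(): the state, without advancing time (a new reading comes with each control period).
- read_camera(name): name is "scene" or "top" or "wrist"; returns the picture (384x512x3 uint8, red, green, blue); there is no depth.
- camera_model(name): a dict with "fx", "fy", "cx", "cy" (pixels), "dist_coeffs" ([k1, k2, p1, p2, k3] as OpenCV has them; the pictures are not rectified), "cam_to_world" (4x4, takes a point from camera to world coordinates). Camera axes: x right, y up, looking along -z (the intrinsics and any distortion apply to the point x, -y, -z); pixel columns grow to the right and rows downward; lengths in m; the calibration is good to about 2 mm. A picture is of the moment at which its call begins: read the wrist's pose just before it. camera_model takes no time and is no camera call; for the wrist camera it gives the pose at the moment of the call.
- order.close_job(): hands the job in, once; it reports no verdict.
Trained networks look in the newest picture that a camera, given by its name, has taken for a name from the list of things; names that differ only in an ending like _2 or _b are one class to them, and where a whole thing is asked for, a point or a joint stands for the part that bears it (a point fixed in the world has none). Each returns a list of dicts, best first, with "p" (0 to 1); they miss things now and then, are a little off and sometimes report something else, mostly with a low value. They report only what shows in the picture. A call takes as long as a camera call. They do not tell look-alikes from the thing itself.
- spot_in(camera, label): "xyz" ([x, y, z] in m, in world coordinates, good to about 4 mm: the middle of the surface that is visible of it).
The state is a dict: "t": time; "q": joint angles; "qd": joint speeds; "joint_torque": joint torques, N m; "position": TCP position; "tool_rot": TCP orientation; "wrist_force": force on the tool from outside, world axes, zero at the start; "ft_torque": the same for the moment, N m; "width": opening from 0.0 (shut) to 1.0 (fully open).
Only numpy, scipy, OpenCV 4.12 (cv2) and the standard library are available. Lean on these libraries where they do the work, as an engineer would, in place of code of your own. Each camera call takes 0.05 s, during which the arm holds its last target.

## Working session

There is one attempt and no reset: what is moved stays moved. The work goes in short steps, Python scripts to look and compute and a tool call to move; the robot and the scene stay as the last step left them, time stands still between calls to the robot, and variables do not carry over. Pictures are saved under pics/ and viewed, and the job is handed in when it is done.

Besides the shell and the picture viewer there is one more tool, called after ">>>" as name(argument=value, ...), one argument or row to a line, values as JSON. play_rows: Moves the arm, as the interface text tells. Its arguments: {"type":"object","properties":{"commands":{"type":"array","items":{"type":"array"}},"squeeze":{"type":"number"}},"required":["commands"]}

```bash
mkdir -p pics; ls; cat > h.py <<'E'
import numpy as np, cv2
from station import get_obs, read_camera, camera_model, order, spot_in
def snap(cam,name):
    im=read_camera(cam); cv2.imwrite(f'pics/{name}.png',cv2.cvtColor(im,cv2.COLOR_RGB2BGR)); return im
def ray(cam,u,v,M=None):
    M=M or camera_model(cam)
    K=np.array([[M['fx'],0,M['cx']],[0,M['fy'],M['cy']],[0,0,1.]])
    p=cv2.undistortPoints(np.array([[[u,v]]],float),K,np.array(M['dist_coeffs'],float))[0,0]
    T=np.array(M['cam_to_world']); d=T[:3,:3]@np.array([p[0],-p[1],-1.]); return T[:3,3],d
def atz(cam,u,v,z,M=None):
    o,d=ray(cam,u,v,M); return o+d*(z-o[2])/d[2]
def proj(cam,P,M=None):
    M=M or camera_model(cam)
    K=np.array([[M['fx'],0,M['cx']],[0,M['fy'],M['cy']],[0,0,1.]])
    T=np.linalg.inv(np.array(M['cam_to_world'])); P=np.atleast_2d(P); c=P@T[:3,:3].T+T[:3,3]
    c=c*[1,-1,-1]
    return cv2.projectPoints(c.astype(float),np.zeros(3),np.zeros(3),K,np.array(M['dist_coeffs'],float))[0][:,0]
E
python3 - <<'E'
from h import *
for c in ['scene','top','wrist']: snap(c,c+'0')
o=get_obs(); print({k:np.round(v,3) for k,v in o.items()})
for c in ['scene','top']:
    print(c,np.round(camera_model(c)['cam_to_world'],3).tolist())
E
```

```text
pics
{'t': np.float64(0.15), 'q': array([ 1.22 ,  0.322, -0.07 ,  1.451,  0.023,  1.371, -0.057]), 'qd': array([ 0.   , -0.002,  0.001, -0.006,  0.001,  0.001,  0.   ]), 'joint_torque': array([ 0.0000e+00, -4.9180e+01, -4.0400e-01, -3.1287e+01, -6.4000e-02,
        4.1000e-02,  0.0000e+00]), 'position': array([ 0.232, -0.607,  0.24 ]), 'tool_rot': array([-0.001,  0.983,  0.181, -0.   ]), 'wrist_force': array([-0.356, -0.223,  0.57 ]), 'ft_torque': array([-0.005, -0.033, -0.043]), 'width': np.float64(1.0)}
scene [[-0.738, -0.496, 0.457, 1.161], [0.674, -0.557, 0.485, 0.618], [0.015, 0.666, 0.746, 1.075], [0.0, 0.0, 0.0, 1.0]]
top [[-0.01, 0.979, -0.202, 0.232], [-1.0, -0.009, 0.005, -0.01], [0.003, 0.202, 0.979, 1.604], [0.0, 0.0, 0.0, 1.0]]
```

View pics/scene0.png

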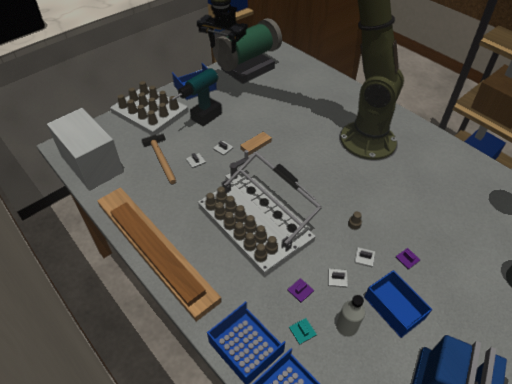

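View pics/top0.png

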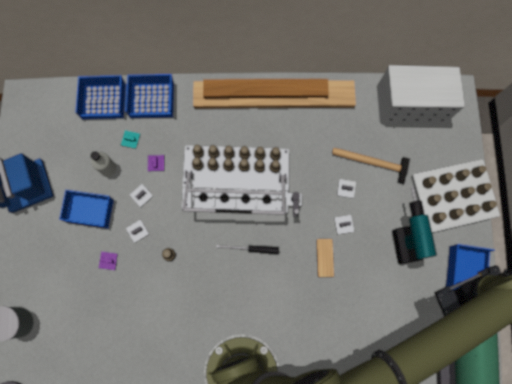

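View pics/wrist0.png

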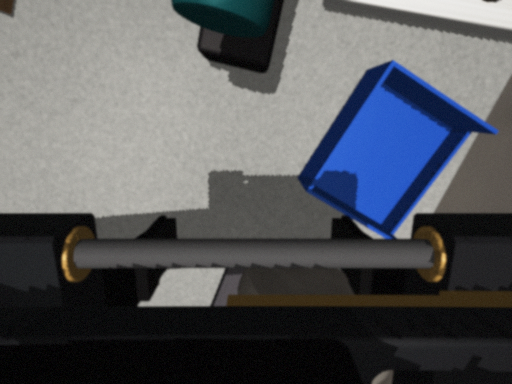

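The scene shows four white plates (top view px (347,187), (344,224), (140,195), (137,231)), purple and turquoise look-alikes, the tool around (237,180), and the latch near (296,203). Next I'll measure them.

```bash
python3 - <<'E'
from h import *
im=cv2.imread('pics/top0.png'); cv2.imwrite('pics/top0z.png',cv2.resize(im[120:260,110:370],None,fx=3,fy=3,interpolation=cv2.INTER_CUBIC))
im=cv2.imread('pics/scene0.png'); cv2.imwrite('pics/scene0z.png',cv2.resize(im[130:290,180:340],None,fx=3.7,fy=3.7,interpolation=cv2.INTER_CUBIC))
read_camera('top')
for l in ['plate0','tool','pocket0','bar_handle','latch_pin','bar_hinge','latch_pivot']:
    for d in spot_in('top',l)[:8]: print(l,np.round(d['p'],2),np.round(d['xyz'],3),np.round(proj('top',d['xyz'])[0]))
read_camera('scene')
for l in ['plate0','tool','bar_handle','latch_pin','latch_pivot','bar_hinge']:
    for d in spot_in('scene',l)[:8]: print('S',l,np.round(d['p'],2),np.round(d['xyz'],3),np.round(proj('scene',d['xyz'])[0]))
E
```

```text
plate0 0.77 [ 0.459 -0.337  0.007] [344. 225.]
plate0 0.77 [0.671 0.276 0.007] [156. 163.]
plate0 0.74 [0.757 0.363 0.01 ] [131. 139.]
plate0 0.71 [0.448 0.33  0.008] [138. 230.]
plate0 0.66 [ 0.578 -0.348  0.011] [345. 189.]
plate0 0.66 [0.564 0.324 0.013] [140. 194.]
plate0 0.49 [0.353 0.426 0.007] [108. 259.]
plate0 0.37 [0.605 0.007 0.036] [237. 180.]
tool 0.64 [0.6   0.007 0.042] [237. 181.]
tool 0.26 [ 0.389 -0.058  0.02 ] [258. 247.]
pocket0 0.63 [0.565 0.326 0.012] [140. 194.]
pocket0 0.6 [0.604 0.002 0.04 ] [238. 180.]
bar_handle 0.6 [0.522 0.018 0.122] [233. 200.]
bar_handle 0.26 [0.599 0.008 0.039] [237. 181.]
bar_hinge 0.75 [0.606 0.005 0.036] [238. 179.]
bar_hinge 0.66 [ 0.521 -0.175  0.085] [296. 202.]
latch_pivot 0.71 [0.598 0.008 0.043] [237. 181.]
S plate0 0.92 [0.681 0.283 0.006] [300. 292.]
S plate0 0.87 [0.569 0.329 0.008] [338. 279.]
S plate0 0.84 [0.36  0.433 0.006] [408. 261.]
S plate0 0.72 [0.455 0.338 0.004] [365. 260.]
S plate0 0.67 [0.759 0.375 0.011] [305. 332.]
S plate0 0.58 [ 0.468 -0.336  0.008] [222. 148.]
S plate0 0.43 [ 0.584 -0.348  0.009] [196. 160.]
S tool 0.85 [0.618 0.036 0.038] [259. 222.]
S bar_handle 0.88 [0.536 0.038 0.112] [279. 194.]
S latch_pivot 0.85 [0.619 0.041 0.038] [260. 224.]
S bar_hinge 0.84 [0.616 0.037 0.039] [259. 222.]
```

View pics/top0z.png

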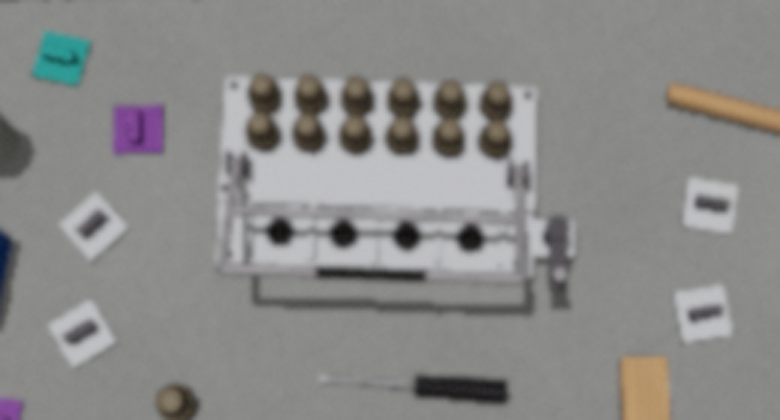

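View pics/scene0z.png

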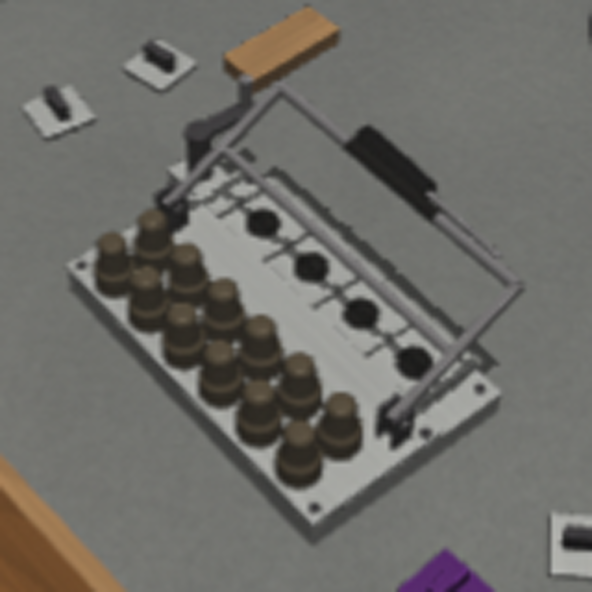

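```bash
cat > fit.py <<'E'
from h import *
from scipy.optimize import least_squares
L=[]
def a(cam,u,v,P,z=None):
    if cam=='top': px=(u+.5)/3-.5+110,(v+.5)/3-.5+120
    else: px=(u+.5)/3.7-.5+180,(v+.5)/3.7-.5+130
    L.append((cam,px,np.array(P)))
ys=[.102,.034,-.034,-.102]
for u,v,y in zip([280,344,407,470],[232,234,236,238],ys): a('top',u,v,[-.0545,y,.035])
for u,v,y in zip([414,360,311,262],[361,313,267,222],ys): a('scene',u,v,[-.0545,y,.035])
a('top',228,76,[.104,.17,.038]);a('top',537,88,[.104,-.17,.038])
a('scene',66,265,[.104,-.17,.038]);a('scene',313,532,[.104,.17,.038]);a('scene',500,394,[-.104,.17,.038])
M={c:camera_model(c) for c in ['top','scene']}
def tw(p,P):
    c,s=np.cos(p[2]),np.sin(p[2]); P=np.atleast_2d(P)
    return np.c_[p[0]+c*P[:,0]-s*P[:,1],p[1]+s*P[:,0]+c*P[:,1],P[:,2]]
def bar(p,r,y): return np.array([.012-r*np.cos(p),y,.067+r*np.sin(p)])
def res(p):
    return np.concatenate([proj(c,tw(p,P),M[c])[0]-px for c,px,P in L])
s=least_squares(res,[.6,0,0],loss='soft_l1'); print('tool',s.x,np.round(s.fun.reshape(-1,2),1).tolist())
t=s.x
# bar handle ends: grip ends
B=[('top',317,272,.055),('top',425,274,-.055),('scene',437,205,.055),('scene',358,140,-.055)]
def px(c,u,v): return ((u+.5)/3-.5+110,(v+.5)/3-.5+120) if c=='top' else ((u+.5)/3.7-.5+180,(v+.5)/3.7-.5+130)
def rb(q): return np.concatenate([proj(c,tw(t,bar(q[0],.142,y)),M[c])[0]-px(c,u,v) for c,u,v,y in B])
b=least_squares(rb,[.7]); print('bar',b.x,np.round(b.fun.reshape(-1,2),1).tolist(),'handle',tw(t,bar(b.x[0],.142,0)))
print('hinge',tw(t,[.012,0,.067]),'stop handle',tw(t,bar(1.9,.142,0)))
print('pockets',tw(t,[[-.0545,y,.03] for y in ys[::-1]]).round(4).tolist())
print('pivot',tw(t,[-.05,-.19,.077]),'pin@0',tw(t,[-.105,-.19,.102]),'pin end',tw(t,[-.05,-.135,.102]))
for c,u,v in [('top',565,232),('top',558,275),('scene',247,80)]: print(c,atz(c,*px(c,u,v),.119))
print('pin0 px top', proj('top',tw(t,[-.105,-.19,.119]))[0],'zoom', (proj('top',tw(t,[-.105,-.19,.119]))[0]-[110,120])*3, (proj('scene',tw(t,[-.105,-.19,.119]))[0]-[180,130])*3.7)
# plates orientation from top image: threshold white and dark lug
E
python3 fit.py
```

```text
tool [ 0.60524052  0.01192328 -0.0607037 ] [[-0.2, -2.3], [-0.4, -1.9], [-0.2, -1.5], [0.1, -1.1], [-0.9, 0.8], [-0.4, 0.4], [-0.6, 0.1], [-0.1, 0.2], [-0.3, 1.2], [0.5, 2.2], [2.2, -2.0], [0.9, -3.6], [2.6, -2.8]]
bar [0.47792754] [[-0.8, -1.9], [-0.0, -0.7], [-0.6, 4.5], [-2.4, 2.0]] handle [[0.49136176 0.01884464 0.13231147]]
hinge [[0.61721842 0.01119528 0.067     ]] stop handle [[0.66304098 0.00841026 0.20137461]]
pockets [[0.5447, -0.0866, 0.03], [0.5488, -0.0187, 0.03], [0.5529, 0.0492, 0.03], [0.557, 0.117, 0.03]]
pivot [[ 0.543806   -0.17469344  0.077     ]] pin@0 [[ 0.4889073  -0.17135679  0.102     ]] pin end [[ 0.54714265 -0.11979475  0.102     ]]
top [ 0.52977536 -0.17861503  0.119     ]
top [ 0.48571207 -0.17016921  0.119     ]
scene [ 0.48864577 -0.16988291  0.119     ]
pin0 px top [296.02694466 210.28637765] zoom [558.08083397 270.85913294] [244.37327832  77.9574246 ]
```

```bash
python3 - <<'E'
from h import *
im=cv2.imread('pics/scene0.png'); cv2.imwrite('pics/s0zz.png',cv2.resize(im[145:190,215:275],None,fx=10,fy=10,interpolation=cv2.INTER_CUBIC))
for c in ['top','scene']:
    im=cv2.imread(f'pics/{c}0.png')
    for P in [[.459,-.337,.008],[.580,-.348,.008],[.451,.332,.008],[.566,.326,.008]]:
        u,v=proj(c,P)[0].round().astype(int)
        r=14
        cr=im[v-r:v+r+1,u-r:u+r+1].min(2)
        m=(cr>150).astype(np.uint8)
        cs,_=cv2.findContours(m,cv2.RETR_EXTERNAL,cv2.CHAIN_APPROX_NONE)
        k=max(cs,key=cv2.contourArea).reshape(-1,2)+[u-r,v-r]
        w=np.array([atz(c,*q,.008)[:2] for q in k])
        rect=cv2.minAreaRect((w*1000).astype(np.float32))
        print(c,P,np.round(rect[0],1),np.round(rect[1],1),round(rect[2],1))
        # lug
        x0,y0=k.min(0);x1,y1=k.max(0)
        sub=im[y0:y1+1,x0:x1+1].max(2); yy,xx=np.nonzero((sub<90))
        lw=np.array([atz(c,x+x0,y+y0,.028)[:2] for x,y in zip(xx,yy)])
        if len(lw)>3:
            hull=np.zeros((1,2)); r2=cv2.minAreaRect((lw*1000).astype(np.float32)); print('   lug',len(lw),np.round(r2[0],1),np.round(r2[1],1),round(r2[2],1), np.degrees(np.arctan2(*(np.linalg.svd(lw-lw.mean(0))[2][0][::-1]))).round(1))
E
```

```text
top [0.459, -0.337, 0.008] [ 461.5 -339.5] [60.1 57.8] 8.5
   lug 10 [ 456.7 -332.7] [16.3  3.2] 89.2 -84.6
top [0.58, -0.348, 0.008] [ 580.6 -352.6] [59.5 58.3] 80.5
   lug 17 [ 576.3 -348.5] [23.1  6.7] 89.5 -100.3
top [0.451, 0.332, 0.008] [446.6 333.7] [58.4 58.1] 32.1
   lug 16 [442.9 328.5] [ 6.2 22.9] 31.0 121.6
top [0.566, 0.326, 0.008] [564.6 324.7] [58.3 59.1] 42.0
   lug 21 [560.3 319.4] [ 7.1 22.8] 45.9 133.3
scene [0.459, -0.337, 0.008] [ 461.9 -338.9] [48.3 49.5] 8.2
   lug 36 [ 481.5 -312.6] [47.5 50.5] 13.2 -145.2
scene [0.58, -0.348, 0.008] [ 581.2 -352.5] [50.3 49.5] 80.5
   lug 44 [ 588.4 -333.4] [66.8 22.6] 86.3 79.9
scene [0.451, 0.332, 0.008] [448.1 332.7] [50.  51.9] 30.8
   lug 72 [465.6 343.1] [49.  33.3] 37.9 18.9
scene [0.566, 0.326, 0.008] [565.4 322.8] [53.  50.6] 41.1
   lug 72 [571.9 326. ] [20.  34.8] 40.3 -40.9
```

View pics/s0zz.png

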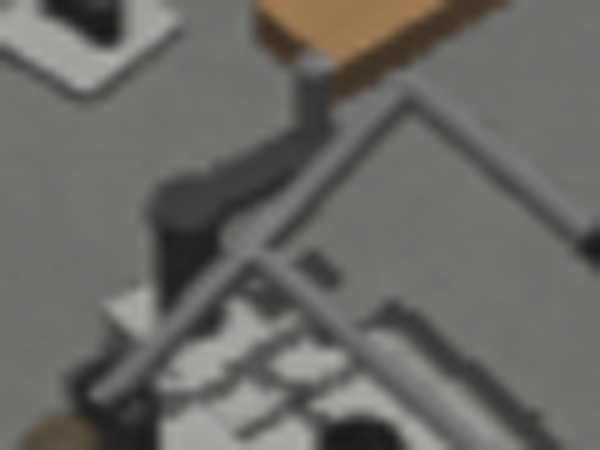

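```bash
cat > ov.py <<'E'
from h import *
def tw(p,P):
    c,s=np.cos(p[2]),np.sin(p[2]); P=np.atleast_2d(P)
    return np.c_[p[0]+c*P[:,0]-s*P[:,1],p[1]+s*P[:,0]+c*P[:,1],P[:,2]]
def bar(p,r,y): return np.array([.012-r*np.cos(p),y,.067+r*np.sin(p)])
def overlay(cam,img,t,b,roi,f,name,lat=0,M=None):
    im=cv2.imread(img); x0,y0,x1,y1=roi
    z=cv2.resize(im[y0:y1,x0:x1],None,fx=f,fy=f,interpolation=cv2.INTER_CUBIC)
    def line(P,col,closed=False):
        q=(proj(cam,tw(t,P),M)-[x0,y0]+.5)*f-.5
        cv2.polylines(z,[np.round(q*8).astype(np.int32).reshape(-1,1,2)],closed,col,1,cv2.LINE_AA,3)
    line([[.104,.17,.038],[.104,-.17,.038],[-.104,-.17,.038],[-.104,.17,.038]],(0,0,255),True)
    for y in [-.102,-.034,.034,.102]:
        h=.0305
        line([[-.0545+a,y+c,.038] for a,c in [(h,h),(h,-h),(-h,-h),(-h,h)]],(255,0,0),True)
        line([[-.0545+.016*np.cos(k),y+.016*np.sin(k),.035] for k in np.linspace(0,6.28,20)],(0,255,0),True)
    line([bar(b,0,.149),bar(b,.142,.149),bar(b,.142,-.149),bar(b,0,-.149)],(0,255,255))
    line([bar(b,.0665,.149),bar(b,.0665,-.149)],(0,255,255))
    pv=np.array([-.05,-.19,.077]); e=pv+[-.055*np.cos(lat),.055*np.sin(lat),.008]
    line([pv,e,e+[0,0,.034]],(255,0,255))
    cv2.imwrite(f'pics/{name}.png',z)
if __name__=='__main__':
    import sys
    t=eval(sys.argv[1]); b=float(sys.argv[2])
    overlay('top','pics/top0.png',t,b,(170,135,310,230),5,sys.argv[3]+'t')
    overlay('scene','pics/scene0.png',t,b,(190,135,330,275),4.2,sys.argv[3]+'s')
E
python3 ov.py "[.6052,.0119,-.0607]" .478 a
```

```text
(no output)
```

View pics/at.png

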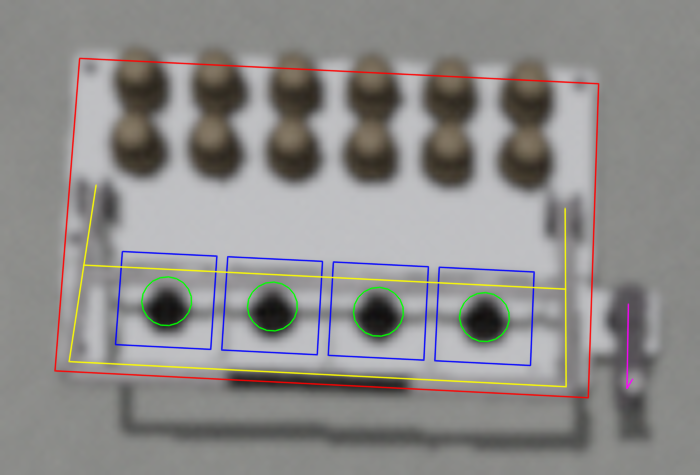

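View pics/as.png

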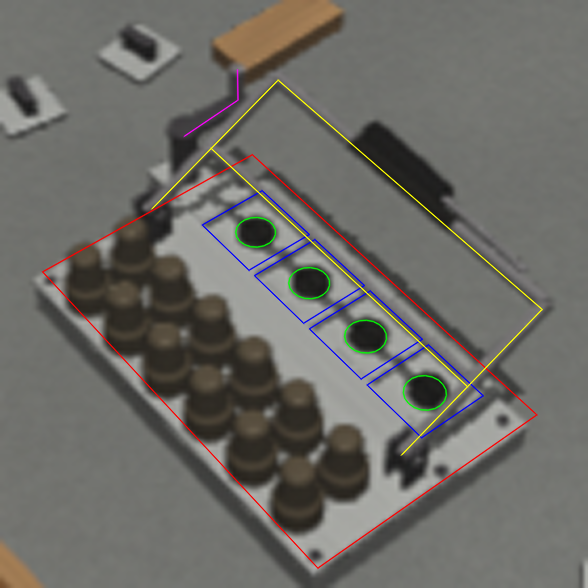

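```bash
sed -i 's/^def res(p):/import sys\nif len(sys.argv)>1: L=[l for l in L if l[0]==sys.argv[1]]\ndef res(p):/' fit.py; python3 fit.py top|head -3; python3 fit.py scene | head -3; python3 ov.py "[.602,.011,-.045]" .5 b
```

```text
tool [ 0.6015041   0.01182366 -0.04968553] [[0.0, -0.8], [-0.1, -0.6], [0.1, -0.5], [0.3, -0.3], [-0.6, 2.8], [0.3, 2.8]]
bar [0.49705621] [[-0.3, -1.0], [0.5, -0.2], [-0.1, 3.2], [-2.2, 0.9]] handle [[0.48882674 0.01742671 0.13471129]]
hinge [[0.6134893  0.01122768 0.067     ]] stop handle [[0.65933976 0.0089477  0.20137461]]
tool [ 0.60815716  0.0136651  -0.06504105] [[-1.2, 1.8], [-0.7, 1.3], [-0.8, 0.9], [-0.2, 0.9], [1.9, -1.4], [0.3, -2.6], [2.3, -1.7]]
bar [0.46893162] [[-1.5, -2.7], [-0.8, -1.4], [-0.7, 5.6], [-2.4, 2.9]] handle [[0.4937283  0.02111819 0.13117456]]
hinge [[0.62013179 0.01288516 0.067     ]] stop handle [[0.66594184 0.00990142 0.20137461]]
```

View pics/bt.png

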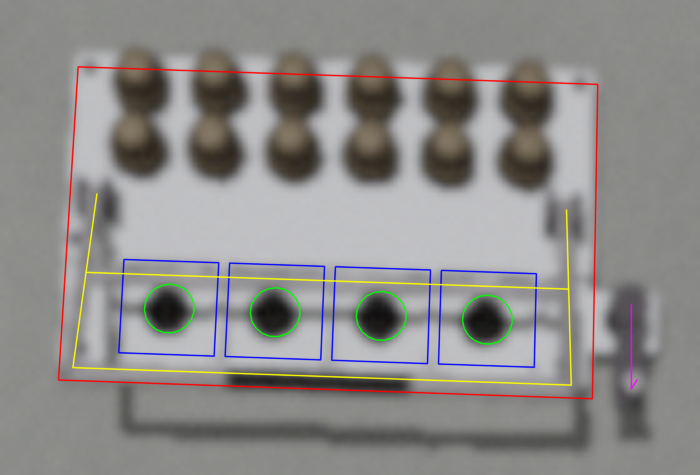

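View pics/bs.png

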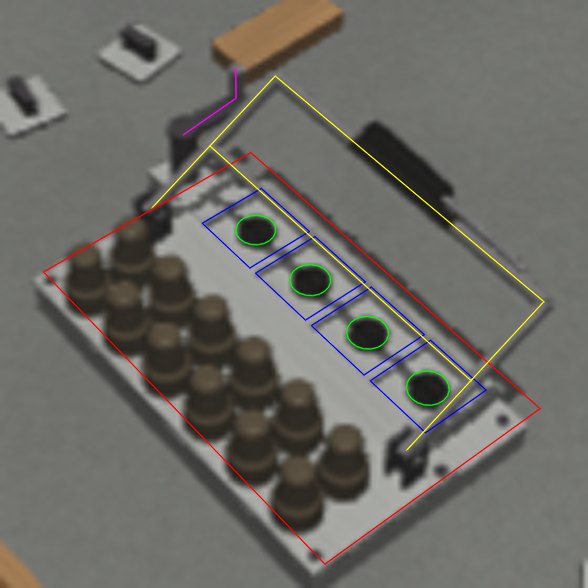

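```bash
cat > mv.py <<'E'
import sys
from h import *
from scipy.spatial.transform import Rotation as R
def tool(o=None):
    o=o or get_obs(); q=o['tool_rot']; return np.array(o['position']),R.from_quat([q[1],q[2],q[3],q[0]])
def target(x,y,z,jaw):  # jaw: world angle (deg) of tool y, mod 180 ; picks nearest
    p,r=tool(); ry=r.as_matrix()[:,1]; cur=np.degrees(np.arctan2(ry[1],ry[0]))
    d=(jaw-cur+90)%180-90; a=np.radians(cur+d)
    ty=np.array([np.cos(a),np.sin(a),0]); tz=np.array([0,0,-1.]); T=R.from_matrix(np.c_[np.cross(ty,tz),ty,tz])
    sh=r.inv().apply(np.array([x,y,z])-p)*100; rv=(r.inv()*T).as_rotvec()
    return np.round(sh,2).tolist(),np.round(rv,3).tolist()
if __name__=='__main__':
    o=get_obs(); print('t',o['t'],'p',np.round(o['position'],4),'q',np.round(o['q'],2),'F',np.round(o['wrist_force'],1),'w',round(float(o['width']),3),'jawdeg',np.degrees(np.arctan2(*tool()[1].as_matrix()[[1,0],1])).round(1))
    for s in sys.argv[1:]: print(s,target(*eval(s)))
E
python3 mv.py "(.232,-.607,.32,-69)" "(.46,.02,.32,-3)"
```

```text
t 0.9 p [ 0.2319 -0.6073  0.2413] q [ 1.22  0.32 -0.07  1.45  0.02  1.37 -0.06] F [-0.3 -0.5 -0.2] w 0.999 jawdeg -69.1
(.232,-.607,.32,-69) ([0.02, -0.02, -7.87], [0.0, 0.0, -0.002])
(.46,.02,.32,-3) ([43.69, -50.46, -7.88], [0.0, 0.0, -1.154])
```

>>> play_rows(
  commands=[
    [[0,0,-7.9],[0,0,0],0],
    [[0,0,-7.9],[0,0,0],0],
    [[43.7,-50.5,-7.9],[0,0,-1.154],0],
    [[43.7,-50.5,-7.9],[0,0,-1.154],0],
    [[43.7,-50.5,-7.9],[0,0,-1.154],0],
    [[43.7,-50.5,-7.9],[0,0,-1.154],0],
    [[43.7,-50.5,-7.9],[0,0,-1.154],0],
    [[43.7,-50.5,-7.9],[0,0,-1.154],0],
    [[43.7,-50.5,-7.9],[0,0,-1.154],0],
    [[43.7,-50.5,-7.9],[0,0,-1.154],0],
    [[43.7,-50.5,-7.9],[0,0,-1.154],0],
    [[43.7,-50.5,-7.9],[0,0,-1.154],0],
    [[43.7,-50.5,-7.9],[0,0,-1.154],0],
    [[43.7,-50.5,-7.9],[0,0,-1.154],0],
    [[43.7,-50.5,-7.9],[0,0,-1.154],0],
  ],
  squeeze=25,
)

```text
t: 2.78
position: [0.4597, 0.0195, 0.3201]
tool_rot: [0.0, 0.725, 0.688, -0.0]
wrist_force: [0.6, -0.7, 0.4]
width: 0.999
```

```bash
python3 - <<'E'
from h import *
M=camera_model('wrist'); print(np.round(M['cam_to_world'],3), M['fx'],M['fy'],M['cx'],M['cy'])
snap('wrist','w1')
E
python3 mv.py
```

```text
[[ 0.999  0.051  0.014  0.463]
 [-0.053  0.967  0.248  0.086]
 [-0.001 -0.248  0.969  0.463]
 [ 0.     0.     0.     1.   ]] 307.1518520855203 307.1518520855203 253.52042477961612 189.2446453705721
t 2.825 p [0.4597 0.019  0.3201] q [ 0.75 -0.12 -0.77  1.74 -0.08  1.48 -0.06] F [ 0.  -0.4  0.9] w 1.003 jawdeg -3.1
```

View pics/w1.png

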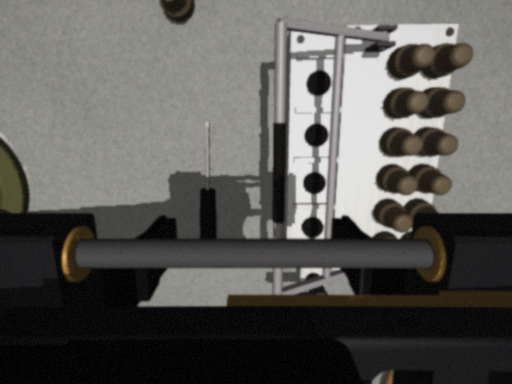

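```bash
cat > fitw.py <<'E'
from ov import *
from scipy.optimize import least_squares
M=camera_model('wrist')
L=[((318,83),[-.0545,.102,.035]),((316,135),[-.0545,.034,.035]),((315,183),[-.0545,-.034,.035]),((312,228),[-.0545,-.102,.035])]
C=[((459,24.5),[.104,.17,.038])]
def run(L,B):
    def res(p):
        r=[proj('wrist',tw(p,P),M)[0]-px for px,P in L]
        r+=[proj('wrist',tw(p,bar(p[3],.142,y)),M)[0]-px for px,y in B]
        return np.concatenate(r)
    s=least_squares(res,[.604,.012,-.05,.5]); print(s.x.round(4),s.fun.reshape(-1,2).round(1).tolist()); return s.x
B=[((280,123),.055),((279,222),-.055)]
run(L,B); x=run(L+C,B)
overlay('wrist','pics/w1.png',x[:3],x[3],(150,0,490,300),2.2,'w1o',M=M)
E
python3 fitw.py
```

```text
[ 0.6001  0.0116 -0.0429  0.4992] [[0.2, -0.1], [0.1, 0.1], [-0.8, 0.3], [0.5, -0.2], [-0.0, -0.1], [0.0, 0.1]]
[ 0.6018  0.01   -0.064   0.4802] [[3.2, 0.1], [2.0, 0.4], [0.0, 0.5], [0.3, -0.0], [-6.0, 1.2], [1.4, -1.1], [-0.7, -1.4]]
```

View pics/w1o.png

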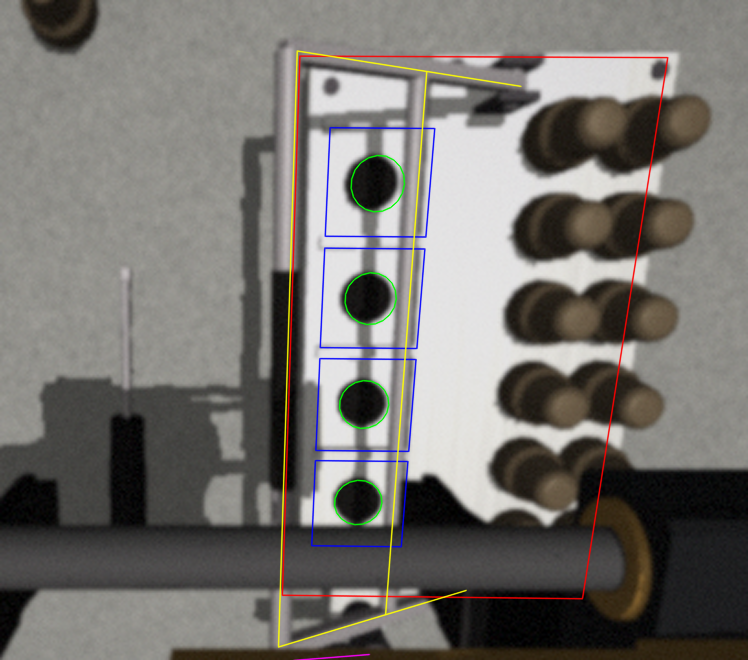

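The pads-only fit is sub-pixel, giving tool (0.600, 0.0116, yaw −0.043) and bar ≈ 0.50 rad. Next I go to the handle.

```bash
cat > tf.py <<'E'
from ov import tw,bar
import numpy as np
T=[.6001,.0116,-.0429]
YAW=np.degrees(T[2])
def W(P): return tw(T,P)[0]
E
python3 - <<'E'
from tf import *; from mv import *
h=W(bar(.499,.142,0)); print(h)
print(target(h[0],h[1],.22,YAW)); print(target(h[0],h[1],h[2],YAW))
for y in [-.102,-.034,.034,.102]: print(W([-.0545,y,.03]))
E
```

```text
[0.48751894 0.01643269 0.13495378]
([-0.1, 2.79, 10.01], [-0.0, 0.001, -0.011])
([-0.09, 2.8, 18.51], [-0.0, 0.001, -0.011])
[ 0.54127569 -0.08796882  0.03      ]
[ 0.54419199 -0.02003138  0.03      ]
[0.5471083  0.04790605 0.03      ]
[0.5500246  0.11584349 0.03      ]
```

>>> play_rows(
  commands=[
    [[-0.1,2.8,6],[0,0,-0.011],0],
    [[-0.1,2.8,10],[0,0,-0.011],0],
    [[-0.1,2.8,15],[0,0,-0.011],0],
    [[-0.1,2.8,18.5],[0,0,-0.011],0],
    [[-0.1,2.8,18.5],[0,0,-0.011],0],
    [[-0.1,2.8,18.5],[0,0,-0.011],0],
    [[-0.1,2.8,18.5],[0,0,-0.011],150],
    [[-0.1,2.8,18.5],[0,0,-0.011],255],
    [[-0.1,2.8,18.5],[0,0,-0.011],255],
    [[-0.1,2.8,18.5],[0,0,-0.011],255],
    [[-0.1,2.8,18.5],[0,0,-0.011],255],
  ],
  squeeze=25,
)

```text
t: 4.2
position: [0.4878, 0.018, 0.1353]
tool_rot: [0.0, 0.721, 0.692, -0.0]
wrist_force: [-0.4, 1.0, -0.0]
width: 0.513
```

```bash
python3 - <<'E'
from tf import *; from mv import *
snap('wrist','w2'); snap('scene','s2')
im=cv2.imread('pics/s2.png'); cv2.imwrite('pics/s2z.png',cv2.resize(im[100:290,180:360],None,fx=3.1,fy=3.1,interpolation=cv2.INTER_CUBIC))
E
python3 mv.py
```

```text
t 4.3 p [0.4878 0.018  0.1352] q [ 0.7   0.12 -0.83  1.95  0.1   1.11 -0.21] F [-0.3  0.3 -0.6] w 0.426 jawdeg -2.3
```

View pics/s2z.png

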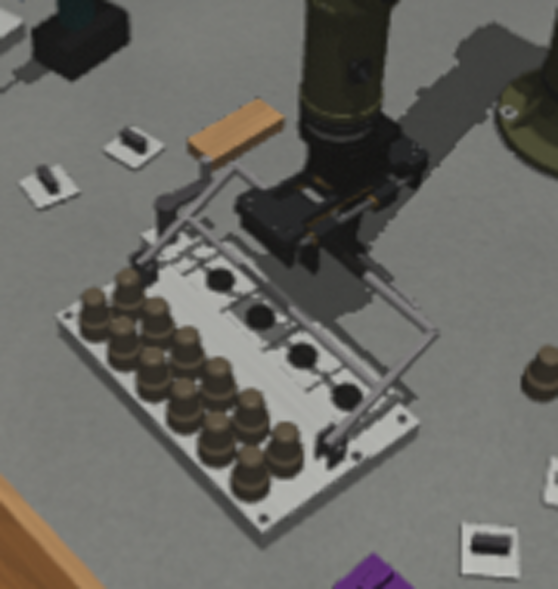

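>>> play_rows(
  commands=[
    [[0,0,0],[0,0,0],255],
    [[0,0,0],[0,0,0],255],
    [[0,0,0],[0,0,0],255],
    [[0,0,0],[0,0,0],255],
    [[0,0,0],[0,0,0],255],
    [[0,0,0],[0,0,0],255],
  ],
)

```text
t: 5.05
position: [0.4872, 0.018, 0.135]
tool_rot: [-0.0, 0.721, 0.692, -0.001]
wrist_force: [-4.7, 0.8, 2.0]
width: 0.129
```

```bash
python3 - <<'E'
from tf import *; from mv import *
p,r=tool(); print(p)
print(get_obs()['width'],get_obs()['wrist_force'])
for a in np.arange(.5,2.01,.1):
    d=W(bar(a,.142,0))-W(bar(.499,.142,0)); print(round(a,2),np.round(r.inv().apply(d)*100,2))
E
```

```text
[0.48717171 0.01797272 0.13503769]
0.12925658295503648 [-4.73618311  0.79021511  2.00163453]
0.5 [-0.    0.01 -0.01]
0.6 [-0.    0.75 -1.22]
0.7 [-0.    1.6  -2.36]
0.8 [-0.01  2.57 -3.4 ]
0.9 [-0.01  3.63 -4.33]
1.0 [-0.01  4.79 -5.16]
1.1 [-0.01  6.02 -5.87]
1.2 [-0.02  7.31 -6.45]
1.3 [-0.02  8.66 -6.9 ]
1.4 [-0.02 10.04 -7.21]
1.5 [-0.02 11.45 -7.39]
1.6 [-0.03 12.87 -7.42]
1.7 [-0.03 14.29 -7.31]
1.8 [-0.03 15.68 -7.06]
1.9 [-0.03 17.05 -6.67]
2.0 [-0.04 18.37 -6.15]
```

>>> play_rows(
  commands=[
    [[0,0.4,-0.6],[0,0,0],255],
    [[0,0.8,-1.2],[0,0,0],255],
    [[0,1.2,-1.8],[0,0,0],255],
    [[0,1.6,-2.4],[0,0,0],255],
    [[0,2.1,-2.9],[0,0,0],255],
    [[0,2.6,-3.4],[0,0,0],255],
    [[0,3.1,-3.9],[0,0,0],255],
    [[0,3.65,-4.35],[0,0,0],255],
    [[0,4.2,-4.75],[0,0,0],255],
    [[0,4.8,-5.15],[0,0,0],255],
    [[0,5.4,-5.5],[0,0,0],255],
    [[0,6.0,-5.85],[0,0,0],255],
    [[0,6.65,-6.15],[0,0,0],255],
    [[0,7.3,-6.45],[0,0,0],255],
    [[0,8.0,-6.7],[0,0,0],255],
    [[0,8.65,-6.9],[0,0,0],255],
  ],
)

```text
t: 7.05
position: [0.5741, 0.0141, 0.2063]
tool_rot: [0.0, 0.722, 0.692, -0.001]
wrist_force: [-8.8, -0.6, 10.6]
width: 0.129
```

```bash
python3 - <<'E'
from tf import *; from mv import *
snap('scene','s3')
im=cv2.imread('pics/s3.png'); cv2.imwrite('pics/s3z.png',cv2.resize(im[100:290,180:360],None,fx=3.1,fy=3.1,interpolation=cv2.INTER_CUBIC))
p,r=tool();
o=get_obs(); print(p,o['wrist_force'],o['ft_torque'],o['width'])
for a in np.arange(1.3,2.01,.05):
    d=W(bar(a,.142,0))-W(bar(1.3,.142,0)); print(round(a,2),np.round(r.inv().apply(d)*100,2))
E
```

```text
[0.57524184 0.01402052 0.20656663] [-6.73347912 -1.42494093 11.62592849] [-0.24594945  1.69729746  0.03984384] 0.12216611296742219
1.3 [0. 0. 0.]
1.35 [-0.    0.69 -0.17]
1.4 [-0.    1.39 -0.31]
1.45 [-0.    2.09 -0.41]
1.5 [-0.    2.79 -0.48]
1.55 [-0.    3.5  -0.51]
1.6 [-0.01  4.21 -0.51]
1.65 [-0.01  4.92 -0.47]
1.7 [-0.01  5.63 -0.39]
1.75 [-0.01  6.33 -0.29]
1.8 [-0.01  7.02 -0.14]
1.85 [-0.01  7.71  0.04]
1.9 [-0.01  8.39  0.25]
1.95 [-0.01  9.05  0.5 ]
2.0 [-0.01  9.71  0.78]
```

View pics/s3z.png

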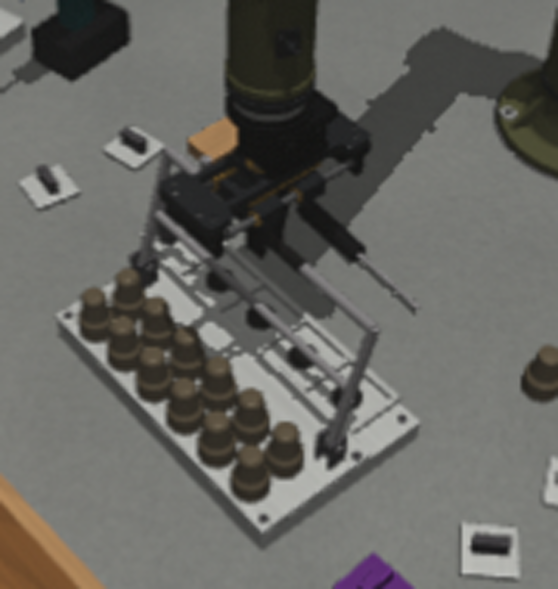

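>>> play_rows(
  commands=[
    [[0,0.7,-0.3],[0,0,0],255],
    [[0,1.4,-0.5],[0,0,0],255],
    [[0,2.1,-0.6],[0,0,0],255],
    [[0,2.8,-0.7],[0,0,0],255],
    [[0,3.5,-0.7],[0,0,0],255],
    [[0,4.2,-0.7],[0,0,0],255],
    [[0,4.9,-0.6],[0,0,0],255],
    [[0,5.6,-0.5],[0,0,0],255],
    [[0,6.3,-0.4],[0,0,0],255],
    [[0,7.0,-0.3],[0,0,0],255],
    [[0,7.7,-0.1],[0,0,0],255],
  ],
)

```text
t: 8.48
position: [0.652, 0.0105, 0.2054]
tool_rot: [0.001, 0.722, 0.692, -0.0]
wrist_force: [-3.2, -2.9, 4.6]
width: 0.129
```

>>> play_rows(
  commands=[
    [[0,0.35,0.1],[0,0,0],255],
    [[0,0.7,0.2],[0,0,0],255],
    [[0,1.0,0.3],[0,0,0],255],
    [[0,1.2,0.4],[0,0,0],255],
  ],
)

```text
t: 8.98
position: [0.6589, 0.0102, 0.2028]
tool_rot: [-0.002, 0.721, 0.692, -0.005]
wrist_force: [-23.8, -5.2, 23.0]
width: 0.135
```

>>> play_rows(
  commands=[
    [[0,0.2,0.0],[0,0,0],255],
    [[0,0.2,0.0],[0,0,0],255],
    [[0,-0.2,-0.1],[0,0,0],100],
    [[0,-0.2,-0.1],[0,0,0],60],
    [[0,-0.2,-0.1],[0,0,0],0],
    [[0,-0.2,-0.1],[0,0,0],0],
    [[0,-0.2,-0.1],[0,0,0],0],
    [[0,-0.2,-0.1],[0,0,0],0],
    [[0,-0.2,-3],[0,0,0],0],
    [[0,-0.2,-7],[0,0,0],0],
    [[0,-0.2,-10],[0,0,0],0],
    [[0,-7,-10],[0,0,0],0],
    [[0,-14,-10],[0,0,0],0],
    [[0,-14,-10],[0,0,0],0],
    [[0,-14,-10],[0,0,0],0],
  ],
)

```text
t: 10.85
position: [0.5229, 0.0163, 0.3019]
tool_rot: [0.001, 0.722, 0.692, -0.0]
wrist_force: [-0.2, 0.6, 0.1]
width: 1.001
```

```bash
python3 - <<'E'
from mv import *
for c in ['scene','top','wrist']: snap(c,c[0]+'4')
im=cv2.imread('pics/s4.png'); cv2.imwrite('pics/s4z.png',cv2.resize(im[100:290,180:360],None,fx=3.1,fy=3.1,interpolation=cv2.INTER_CUBIC))
E
python3 mv.py
```

```text
t 11.0 p [0.5243 0.0164 0.3014] q [ 0.72  0.08 -0.84  1.64  0.06  1.45 -0.17] F [-0.3 -0.5  0.7] w 1.002 jawdeg -2.4
```

View pics/s4z.png

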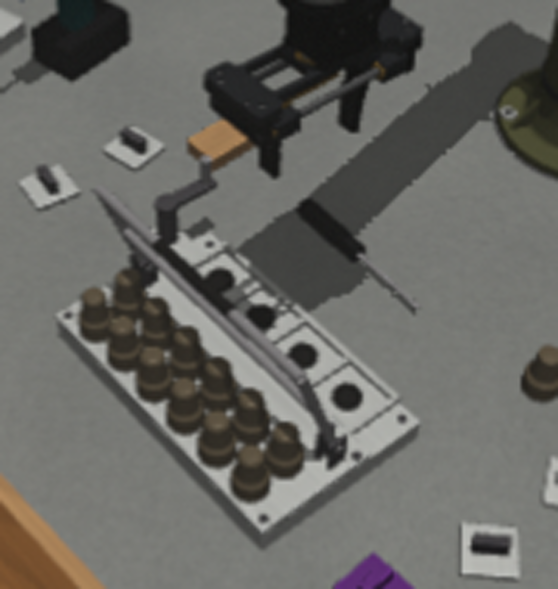

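View pics/t4.png

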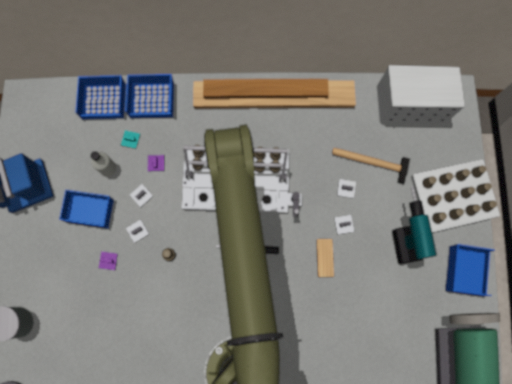

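View pics/w4.png

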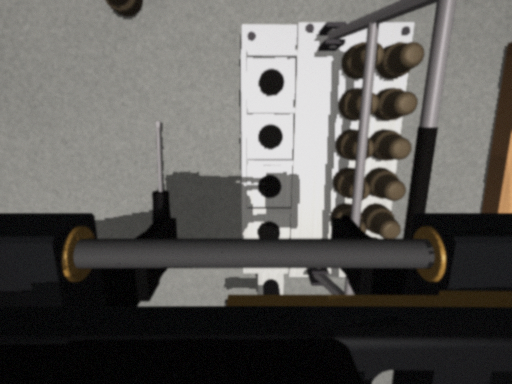

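Bar is back (scene: frame leaning over the cones; wrist: pads at (270,82), (270,136), (270,186)). I'll refine the pocket pose from this clear wrist view and check the bar angle.

```bash
cat > fitw2.py <<'E'
from ov import *
from scipy.optimize import least_squares
M=camera_model('wrist')
g=cv2.imread('pics/w4.png').max(2)
pts=[]
for u,v,y in [(270,82,.102),(270,136,.034),(270,186,-.034)]:
    c=(g[v-18:v+19,u-18:u+19]<60).astype(np.uint8)
    n,lab,st,ce=cv2.connectedComponentsWithStats(c); k=lab[18,18]; print(st[k],ce[k]+[u-18,v-18]); pts.append((ce[k]+[u-18,v-18],[-.0545,y,.035]))
def res(p): return np.concatenate([proj('wrist',tw(p,P),M)[0]-px for px,P in pts])
s=least_squares(res,[.6,.0116,-.043]); print(s.x.round(4),s.fun.round(2))
overlay('wrist','pics/w4.png',s.x,1.9,(220,0,460,230),3.3,'w4o',M=M)
E
python3 fitw2.py
```

```text
[  8   6  23  25 436] [270.86926606  81.92889908]
[  7   8  23  22 374] [270.05080214 136.3342246 ]
[  7   7  22  23 378] [269.49470899 185.97883598]
[ 0.6004  0.0132 -0.0413] [-0.03 -0.27  0.06 -0.07 -0.03  0.39]
```

View pics/w4o.png

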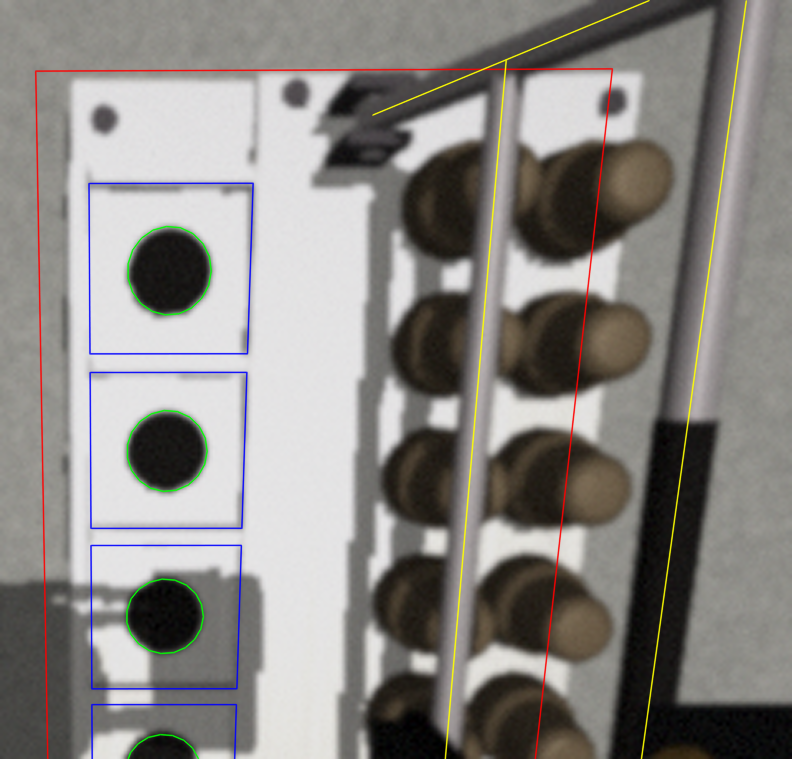

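```bash
sed -i 's/^T=.*/T=[.6002,.0127,-.042]/' tf.py; python3 mv.py "(.625,.257,.27,41.5)"
```

```text
t 11.0 p [0.5243 0.0164 0.3014] q [ 0.72  0.08 -0.84  1.64  0.06  1.45 -0.17] F [-0.3 -0.5  0.7] w 1.002 jawdeg -2.4
(.625,.257,.27,41.5) ([24.46, 9.07, 3.16], [0.001, -0.0, -0.766])
```

>>> play_rows(
  commands=[
    [[24.5,9.1,0],[0,0,-0.766],0],
    [[24.5,9.1,0],[0,0,-0.766],0],
    [[24.5,9.1,0],[0,0,-0.766],0],
    [[24.5,9.1,3.2],[0,0,-0.766],0],
    [[24.5,9.1,3.2],[0,0,-0.766],0],
    [[24.5,9.1,3.2],[0,0,-0.766],0],
    [[24.5,9.1,3.2],[0,0,-0.766],0],
    [[24.5,9.1,3.2],[0,0,-0.766],0],
    [[24.5,9.1,3.2],[0,0,-0.766],0],
  ],
)

```text
t: 12.12
position: [0.6247, 0.2564, 0.27]
tool_rot: [0.001, 0.411, 0.912, 0.0]
wrist_force: [0.1, -0.2, 0.1]
width: 0.998
```

```bash
cat > plate.py <<'E'
from mv import *
def findplate(img,guess,M,cam='wrist',r=60,out=None):
    # returns centre, edge angle (deg mod 90), lug long-axis angle
    g=cv2.cvtColor(img,cv2.COLOR_RGB2HSV); 
    u,v=proj(cam,[guess[0],guess[1],.008],M)[0].round().astype(int)
    x0,y0=max(u-r,0),max(v-r,0); sub=g[y0:v+r,x0:u+r]
    m=((sub[...,2]>170)&(sub[...,1]<40)).astype(np.uint8)
    cs,_=cv2.findContours(m,cv2.RETR_EXTERNAL,cv2.CHAIN_APPROX_NONE)
    k=max(cs,key=cv2.contourArea); 
    kw=np.array([atz(cam,*(q+[x0,y0]),.008,M)[:2]*1000 for q in k.reshape(-1,2)],np.float32)
    rect=cv2.minAreaRect(kw)
    hull=np.zeros_like(m); cv2.drawContours(hull,[cv2.convexHull(k)],-1,1,-1)
    dk=((sub[...,2]<110)&(hull>0)).astype(np.uint8); yy,xx=np.nonzero(dk)
    lug=None
    if len(xx)>10:
        lw=np.array([atz(cam,x+x0,y+y0,.028,M)[:2]*1000 for x,y in zip(xx,yy)],np.float32)
        d=np.linalg.svd(lw-lw.mean(0),full_matrices=False)[2][0]; lug=(cv2.minAreaRect(lw),np.degrees(np.arctan2(d[1],d[0])))
    return rect,lug
if __name__=='__main__':
    n=sys.argv[1]; guess=eval(sys.argv[2]); r=int(sys.argv[3]) if len(sys.argv)>3 else 60
    M=camera_model('wrist'); im=snap('wrist',n)
    rc,lg=findplate(im,guess,M,r=r); print('plate',np.round(rc[0],1),np.round(rc[1],1),round(rc[2],1)); print('lug',lg)
E
python3 plate.py w5 "(.565,.324)" 80; python3 mv.py
```

```text
plate [563.7 323.8] [55.  56.4] 42.4
lug (((563.9191284179688, 322.4103698730469), (10.850095748901367, 32.9478645324707), 41.57487106323242), np.float32(-48.55577))
t 12.175 p [0.6246 0.2567 0.2699] q [ 0.23  0.54 -0.99  1.31  0.44  1.52  0.01] F [-0.8 -0.1  0.1] w 0.998 jawdeg 41.5
```

View pics/w5.png

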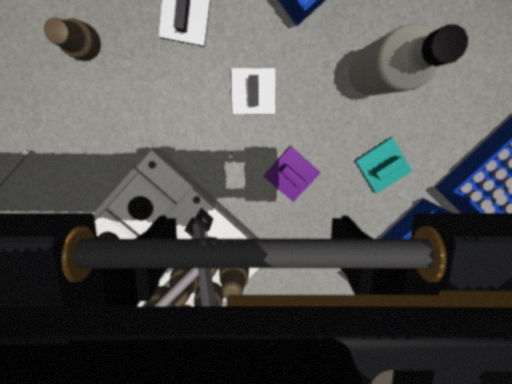

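```bash
python3 mv.py "(.5637,.3235,.12,42)" "(.5637,.3235,.031,42)"
```

```text
t 12.175 p [0.6246 0.2567 0.2699] q [ 0.23  0.54 -0.99  1.31  0.44  1.52  0.01] F [-0.8 -0.1  0.1] w 0.998 jawdeg 41.5
(.5637,.3235,.12,42) ([9.06, -0.15, 14.98], [0.001, 0.001, -0.009])
(.5637,.3235,.031,42) ([9.07, -0.15, 23.88], [0.001, 0.001, -0.009])
```

>>> play_rows(
  commands=[
    [[9.05,-0.15,4],[0,0,-0.009],0],
    [[9.05,-0.15,9],[0,0,-0.009],80],
    [[9.05,-0.15,15],[0,0,-0.009],100],
    [[9.05,-0.15,19],[0,0,-0.009],120],
    [[9.05,-0.15,22],[0,0,-0.009],120],
    [[9.05,-0.15,23.9],[0,0,-0.009],120],
    [[9.05,-0.15,23.9],[0,0,-0.009],120],
    [[9.05,-0.15,23.9],[0,0,-0.009],180],
    [[9.05,-0.15,23.9],[0,0,-0.009],255],
    [[9.05,-0.15,23.9],[0,0,-0.009],255],
    [[9.05,-0.15,23.9],[0,0,-0.009],255],
    [[9.05,-0.15,23.9],[0,0,-0.009],255],
    [[9.05,-0.15,23.9],[0,0,-0.009],255],
    [[9.05,-0.15,23.9],[0,0,-0.009],255],
  ],
  squeeze=40,
)

```text
t: 13.92
position: [0.5634, 0.3244, 0.0305]
tool_rot: [0.0, 0.406, 0.914, 0.0]
wrist_force: [0.3, -0.4, 2.7]
width: 0.134
```

```bash
python3 mv.py; python3 - <<'E'
from tf import *; from mv import *
for k,y in enumerate([-.102,-.034,.034,.102]):
    p=W([-.0545,y,.03]); print(k,p.round(4))
p=W([-.0545,.102,.03]); 
print(target(.5637,.3235,.15,42)); print(target(p[0],p[1],.15,YAW+90))
E
```

```text
t 13.925 p [0.5634 0.3244 0.0305] q [ 0.1   0.68 -0.9   1.63  0.58  1.11 -0.22] F [ 0.3 -0.4  2.7] w 0.134 jawdeg 42.1
0 [ 0.5415 -0.0869  0.03  ]
1 [ 0.5443 -0.019   0.03  ]
2 [0.5472 0.049  0.03  ]
3 [0.55   0.1169 0.03  ]
([-0.09, -0.03, -11.95], [0.0, 0.0, 0.001])
([-14.52, -14.89, -11.95], [0.0, 0.0, -0.795])
```

>>> play_rows(
  commands=[
    [[0,0,-5],[0,0,0],255],
    [[0,0,-11],[0,0,0],255],
    [[0,0,-17],[0,0,0],255],
    [[-3,-3,-17],[0,0,-0.18],255],
    [[-6,-6,-17],[0,0,-0.36],255],
    [[-9,-9,-17],[0,0,-0.54],255],
    [[-12,-12,-17],[0,0,-0.7],255],
    [[-14.5,-14.9,-17],[0,0,-0.795],255],
    [[-14.5,-14.9,-17],[0,0,-0.795],255],
    [[-14.5,-14.9,-13],[0,0,-0.795],255],
    [[-14.5,-14.9,-9],[0,0,-0.795],255],
    [[-14.5,-14.9,-7],[0,0,-0.795],255],
    [[-14.5,-14.9,-6],[0,0,-0.795],255],
    [[-14.5,-14.9,-6],[0,0,-0.795],255],
  ],
)

```text
t: 15.68
position: [0.5498, 0.1175, 0.0905]
tool_rot: [0.0, 0.021, 1.0, 0.0]
wrist_force: [-0.1, 0.7, -1.2]
width: 0.136
```

```bash
python3 - <<'E'
from tf import *; from mv import *
p=W([-.0545,.102,.03]); print(target(p[0],p[1],.0655,YAW+90))
snap('scene','s6'); snap('wrist','w6')
im=cv2.imread('pics/s6.png'); cv2.imwrite('pics/s6z.png',cv2.resize(im[170:270,240:340],None,fx=6,fy=6,interpolation=cv2.INTER_CUBIC))
E
python3 mv.py
```

```text
([-0.03, -0.06, 2.5], [0.0, 0.0, 0.001])
t 15.775 p [0.5505 0.1174 0.0914] q [ 0.68  0.52 -1.15  1.81  0.53  1.15  0.88] F [ 0.7  0.7 -0.9] w 0.133 jawdeg 87.6
```

View pics/s6z.png

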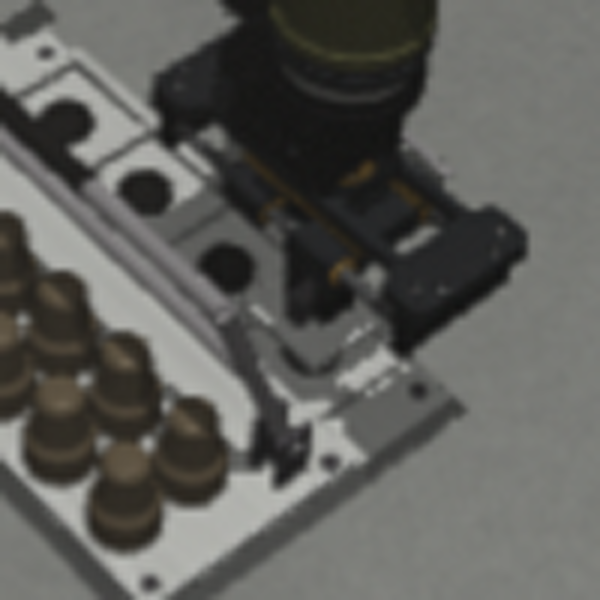

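View pics/w6.png

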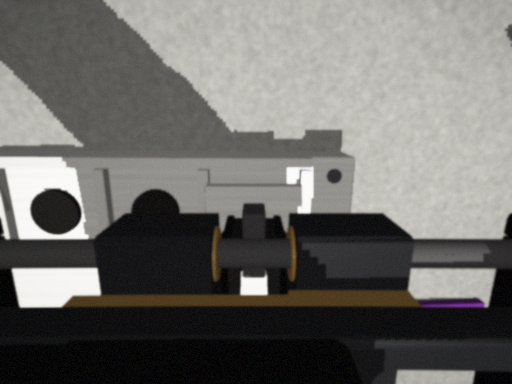

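>>> play_rows(
  commands=[
    [[0,0,1.0],[0,0,0],255],
    [[0,0,1.8],[0,0,0],255],
    [[0,0,2.3],[0,0,0],255],
    [[0,0,2.5],[0,0,0],255],
    [[0,0,2.6],[0,0,0],255],
  ],
)

```text
t: 16.4
position: [0.5493, 0.1167, 0.0643]
tool_rot: [-0.001, 0.021, 1.0, -0.0]
wrist_force: [-4.0, -1.8, 3.2]
width: 0.136
```

>>> play_rows(
  commands=[
    [[0,0,0.2],[0,0,0],255],
    [[0,0,0.4],[0,0,0],255],
    [[0,0,0.5],[0,0,0],255],
    [[0,0,0.6],[0,0,0],255],
    [[0,0,0.6],[0,0,0],255],
  ],
)

```text
t: 17.02
position: [0.5495, 0.1168, 0.0604]
tool_rot: [-0.0, 0.021, 1.0, -0.001]
wrist_force: [-8.9, -5.3, 20.2]
width: 0.135
```

>>> play_rows(
  commands=[
    [[0,0,-0.3],[0,0,0],255],
    [[0,0,-0.3],[0,0,0],150],
    [[0,0,-0.3],[0,0,0],120],
    [[0,0,-0.3],[0,0,0],120],
    [[0,0,-0.3],[0,0,0],120],
    [[0,0,-3],[0,0,0],120],
    [[0,0,-5],[0,0,0],255],
    [[0,0,-5],[0,0,0],255],
    [[0,0,-5],[0,0,0],255],
    [[0,0,-5],[0,0,0],255],
    [[0,0,-5],[0,0,0],255],
    [[0,0,-5],[0,0,0],255],
    [[0,0,-5],[0,0,0],255],
  ],
)

```text
t: 18.65
position: [0.5496, 0.1169, 0.1081]
tool_rot: [-0.0, 0.021, 1.0, 0.0]
wrist_force: [0.5, -0.5, -0.6]
width: 0.007
```

```bash
python3 mv.py "(.550,.1169,.08,87.6)"; python3 - <<'E'
from mv import *
snap('scene','s7')
im=cv2.imread('pics/s7.png'); cv2.imwrite('pics/s7z.png',cv2.resize(im[170:270,240:340],None,fx=6,fy=6,interpolation=cv2.INTER_CUBIC))
E
```

```text
t 18.65 p [0.5496 0.1169 0.1081] q [ 0.69  0.51 -1.17  1.8   0.5   1.18  0.89] F [ 0.5 -0.5 -0.6] w 0.007 jawdeg 87.6
(.550,.1169,.08,87.6) ([-0.04, 0.0, 2.81], [0.0, -0.0, 0.0])
```

View pics/s7z.png

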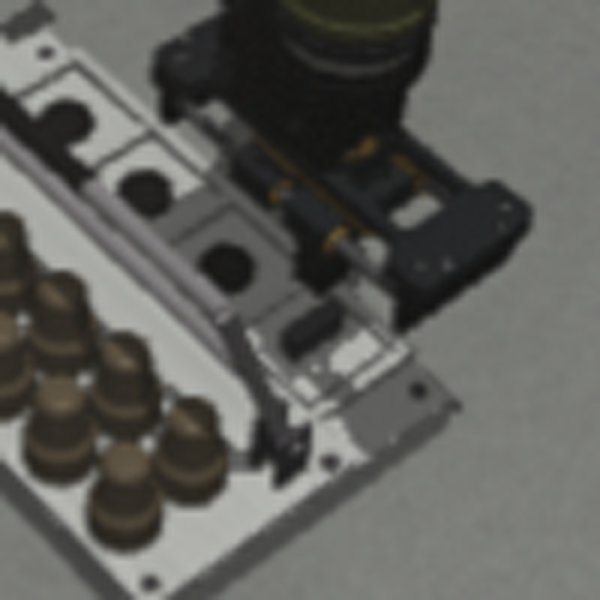

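Plate sits in pocket 3. I'll confirm with a press on the lug top, where fully home means fingertips at z = 0.058 and TCP at 0.077.

>>> play_rows(
  commands=[
    [[0,0,1.5],[0,0,0],255],
    [[0,0,2.6],[0,0,0],255],
    [[0,0,3.0],[0,0,0],255],
    [[0,0,3.2],[0,0,0],255],
    [[0,0,3.3],[0,0,0],255],
  ],
)

```text
t: 19.32
position: [0.5488, 0.1166, 0.0771]
tool_rot: [-0.001, 0.021, 1.0, -0.002]
wrist_force: [-8.8, -4.0, 25.0]
width: 0.006
```

>>> play_rows(
  commands=[
    [[0,0,-2],[0,0,0],150],
    [[0,0,-8],[0,0,0],100],
    [[0,0,-14],[0,0,0],0],
    [[0,0,-19],[0,0,0],0],
    [[0,0,-19],[0,0,0],0],
  ],
)

```text
t: 19.95
position: [0.5517, 0.1184, 0.2697]
tool_rot: [0.004, 0.021, 1.0, 0.001]
wrist_force: [0.0, 0.7, -0.1]
width: 0.486
```

```bash
python3 mv.py "(.4945,.256,.27,31.5)"
```

```text
t 19.95 p [0.5517 0.1184 0.2697] q [ 0.8   0.36 -1.29  1.6   0.35  1.44  1.  ] F [ 0.   0.7 -0.1] w 0.486 jawdeg 87.6
(.4945,.256,.27,31.5) ([6.29, 13.51, -0.06], [0.005, 0.006, 0.979])
```

>>> play_rows(
  commands=[
    [[6.3,13.5,0],[0,0,0.979],0],
    [[6.3,13.5,0],[0,0,0.979],0],
    [[6.3,13.5,0],[0,0,0.979],0],
    [[6.3,13.5,0],[0,0,0.979],0],
    [[6.3,13.5,0],[0,0,0.979],0],
    [[6.3,13.5,0],[0,0,0.979],0],
    [[6.3,13.5,0],[0,0,0.979],0],
    [[6.3,13.5,0],[0,0,0.979],0],
  ],
)

```text
t: 20.95
position: [0.4922, 0.2543, 0.2648]
tool_rot: [-0.0, 0.488, 0.873, -0.0]
wrist_force: [0.2, -0.3, -0.6]
width: 1.003
```

```bash
python3 mv.py; python3 plate.py w8 "(.4475,.333)" 80
```

```text
t 20.95 p [0.4922 0.2543 0.2648] q [ 0.44  0.25 -1.12  1.63  0.23  1.4  -0.15] F [ 0.2 -0.3 -0.6] w 1.003 jawdeg 31.6
plate [446.  332.8] [56.3 54.2] 31.5
lug (((446.18768310546875, 331.82568359375), (10.561323165893555, 33.61033630371094), 31.422603607177734), np.float32(-60.233917))
```

View pics/w8.png

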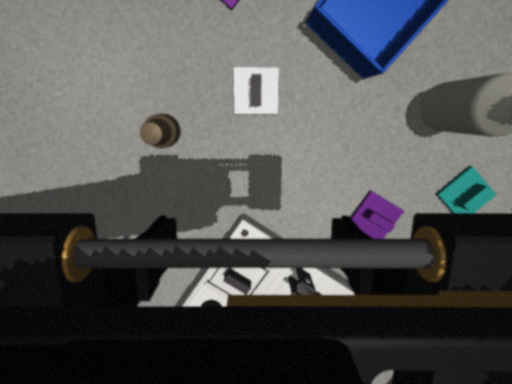

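```bash
python3 - <<'E'
from h import *
print(atz('wrist',160,130,.0),atz('wrist',310,25,.0))
E
python3 mv.py "(.446,.3325,.031,31.2)"
```

```text
[0.36530763 0.2260175  0.        ] [0.462389   0.43093251 0.        ]
t 21.0 p [0.4922 0.2543 0.2649] q [ 0.44  0.25 -1.12  1.63  0.23  1.4  -0.15] F [ 0.6 -0.2  0.2] w 0.999 jawdeg 31.6
(.446,.3325,.031,31.2) ([9.08, 0.16, 23.39], [-0.0, -0.0, 0.006])
```

>>> play_rows(
  commands=[
    [[9.1,0.15,4],[0,0,0.006],60],
    [[9.1,0.15,9],[0,0,0.006],100],
    [[9.1,0.15,15],[0,0,0.006],120],
    [[9.1,0.15,19],[0,0,0.006],120],
    [[9.1,0.15,22],[0,0,0.006],120],
    [[9.1,0.15,23.4],[0,0,0.006],120],
    [[9.1,0.15,23.4],[0,0,0.006],120],
    [[9.1,0.15,23.4],[0,0,0.006],200],
    [[9.1,0.15,23.4],[0,0,0.006],255],
    [[9.1,0.15,23.4],[0,0,0.006],255],
    [[9.1,0.15,23.4],[0,0,0.006],255],
    [[9.1,0.15,23.4],[0,0,0.006],255],
    [[9.1,0.15,23.4],[0,0,0.006],255],
  ],
)

```text
t: 22.62
position: [0.4464, 0.3328, 0.0315]
tool_rot: [0.0, 0.491, 0.871, 0.0]
wrist_force: [-0.1, 0.2, 2.2]
width: 0.131
```

```bash
python3 mv.py "(.5472,.049,.2,87.6)" "(.5472,.049,.0905,87.6)"
```

```text
t 22.625 p [0.4464 0.3328 0.0315] q [ 0.12  0.52 -0.97  1.87  0.5   1.02 -0.52] F [-0.1  0.2  2.2] w 0.131 jawdeg 31.2
(.5472,.049,.2,87.6) ([-29.51, -6.05, -16.84], [0.0, 0.001, -0.985])
(.5472,.049,.0905,87.6) ([-29.5, -6.05, -5.89], [0.0, 0.001, -0.985])
```

>>> play_rows(
  commands=[
    [[0,0,-5],[0,0,0],255],
    [[0,0,-11],[0,0,0],255],
    [[0,0,-17],[0,0,0],255],
    [[-5,-1,-17],[0,0,-0.17],255],
    [[-10,-2,-17],[0,0,-0.34],255],
    [[-15,-3,-17],[0,0,-0.51],255],
    [[-20,-4,-17],[0,0,-0.68],255],
    [[-25,-5,-17],[0,0,-0.85],255],
    [[-29.5,-6.05,-17],[0,0,-0.985],255],
    [[-29.5,-6.05,-17],[0,0,-0.985],255],
  ],
)

```text
t: 23.88
position: [0.5478, 0.0435, 0.2]
tool_rot: [-0.001, 0.025, 1.0, -0.0]
wrist_force: [0.5, 0.5, -1.3]
width: 0.134
```

```bash
python3 mv.py "(.5472,.049,.0905,87.6)"
```

```text
t 23.875 p [0.5478 0.0435 0.2   ] q [ 0.93  0.38 -1.26  1.73  0.37  1.32  1.1 ] F [ 0.5  0.5 -1.3] w 0.134 jawdeg 87.2
(.5472,.049,.0905,87.6) ([0.07, 0.55, 10.95], [-0.001, -0.002, -0.008])
```

>>> play_rows(
  commands=[
    [[0,0,3],[0,0,0],255],
    [[0,0,7],[0,0,0],255],
    [[0,0,10],[0,0,0],255],
    [[0,0,11],[0,0,0],255],
    [[0,0,11],[0,0,0],255],
  ],
)

```text
t: 24.5
position: [0.5466, 0.0497, 0.0912]
tool_rot: [-0.0, 0.021, 1.0, 0.0]
wrist_force: [-0.5, -0.3, -1.6]
width: 0.132
```

```bash
python3 mv.py "(.5472,.049,.066,87.6)"; python3 -c "
from h import *
snap('wrist','w9')"
```

```text
t 24.5 p [0.5466 0.0497 0.0912] q [ 0.82  0.49 -1.16  1.85  0.5   1.14  1.01] F [-0.5 -0.3 -1.6] w 0.132 jawdeg 87.6
(.5472,.049,.066,87.6) ([-0.06, -0.07, 2.52], [0.0, -0.001, 0.001])
```

View pics/w9.png

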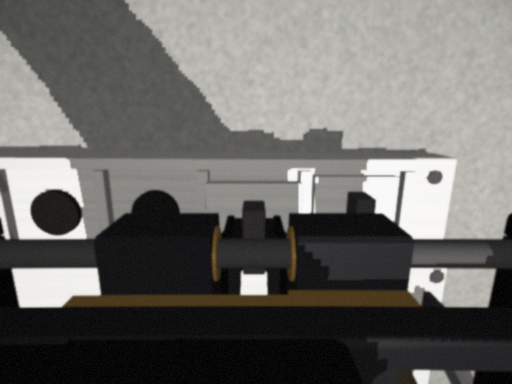

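>>> play_rows(
  commands=[
    [[0,0,1.2],[0,0,0],255],
    [[0,0,2.0],[0,0,0],255],
    [[0,0,2.4],[0,0,0],255],
    [[0,0,2.6],[0,0,0],255],
    [[0,0,2.8],[0,0,0],255],
    [[0,0,3.0],[0,0,0],255],
    [[0,0,3.1],[0,0,0],255],
    [[0,0,3.1],[0,0,0],255],
  ],
)

```text
t: 25.55
position: [0.5468, 0.0489, 0.0615]
tool_rot: [-0.0, 0.021, 1.0, -0.001]
wrist_force: [-5.7, -2.7, 12.9]
width: 0.134
```

>>> play_rows(
  commands=[
    [[0,0,-0.2],[0,0,0],150],
    [[0,0,-0.2],[0,0,0],120],
    [[0,0,-0.2],[0,0,0],120],
    [[0,0,-0.2],[0,0,0],120],
    [[0,0,-3],[0,0,0],120],
    [[0,0,-4.5],[0,0,0],255],
    [[0,0,-4.5],[0,0,0],255],
    [[0,0,-4.5],[0,0,0],255],
    [[0,0,-4.5],[0,0,0],255],
    [[0,0,-4.5],[0,0,0],255],
    [[0,0,-3],[0,0,0],255],
    [[0,0,-2.2],[0,0,0],255],
    [[0,0,-1.8],[0,0,0],255],
    [[0,0,-1.5],[0,0,0],255],
    [[0,0,-1.3],[0,0,0],255],
  ],
)

```text
t: 27.42
position: [0.5465, 0.0491, 0.0769]
tool_rot: [-0.001, 0.021, 1.0, -0.002]
wrist_force: [-16.2, -5.1, 43.2]
width: 0.005
```

>>> play_rows(
  commands=[
    [[0,0,-2],[0,0,0],150],
    [[0,0,-8],[0,0,0],100],
    [[0,0,-14],[0,0,0],0],
    [[0,0,-19],[0,0,0],0],
    [[0,0,-19],[0,0,0],0],
  ],
)

```text
t: 28.05
position: [0.5492, 0.05, 0.2673]
tool_rot: [0.004, 0.021, 1.0, -0.0]
wrist_force: [0.7, 0.4, -0.5]
width: 0.49
```

```bash
python3 mv.py "(.566,-.441,.27,-9.5)"; python3 -c "
from h import *
snap('top','t10')
for d in spot_in('top','plate0')[:8]: print(np.round(d['p'],2),np.round(d['xyz'],3))
"
```

```text
t 28.05 p [0.5492 0.05   0.2673] q [ 0.95  0.32 -1.3   1.63  0.31  1.42  1.15] F [ 0.7  0.4 -0.5] w 0.49 jawdeg 87.6
(.566,-.441,.27,-9.5) ([-3.73, -48.99, -0.24], [-0.005, 0.006, -1.447])
0.83 [ 0.577 -0.348  0.007]
0.75 [0.756 0.366 0.006]
0.73 [0.553 0.112 0.043]
0.69 [0.354 0.426 0.009]
0.64 [ 0.459 -0.334  0.008]
0.57 [0.67  0.277 0.006]
```

>>> play_rows(
  commands=[
    [[-0.4,-5,-0.3],[0,0,0.17],0],
    [[-0.8,-10,-0.3],[0,0,0.34],0],
    [[-1.1,-15,-0.3],[0,0,0.51],0],
    [[-1.5,-20,-0.3],[0,0,0.68],0],
    [[-1.9,-25,-0.3],[0,0,0.85],0],
    [[-2.3,-30,-0.3],[0,0,1.02],0],
    [[-2.6,-35,-0.3],[0,0,1.19],0],
    [[-3,-40,-0.3],[0,0,1.36],0],
    [[-3.4,-45,-0.3],[0,0,1.53],0],
    [[-3.7,-49,-0.3],[0,0,1.695],0],
    [[-3.7,-49,-0.3],[0,0,1.695],0],
    [[-3.7,-49,-0.3],[0,0,1.695],0],
  ],
)

```text
t: 29.65
position: [0.5634, -0.4406, 0.2642]
tool_rot: [-0.002, 0.763, 0.647, 0.0]
wrist_force: [-0.2, 0.6, -0.4]
width: 0.998
```

```bash
python3 mv.py; python3 plate.py w11 "(.5805,-.3525)" 80
```

```text
t 29.65 p [ 0.5634 -0.4406  0.2642] q [ 1.1   0.56 -0.75  1.2   0.37  1.52  0.25] F [-0.2  0.6 -0.4] w 0.998 jawdeg -9.4
plate [ 580.7 -351.6] [55.4 55.9] 80.6
lug (((579.4666748046875, -353.4681091308594), (34.77753829956055, 10.693146705627441), 80.47775268554688), np.float32(-100.10138))
```

View pics/w11.png

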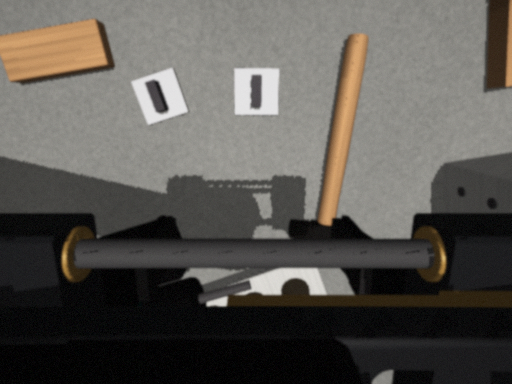

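```bash
python3 mv.py "(.5805,-.352,.031,-9.5)"
```

```text
t 29.7 p [ 0.5638 -0.4401  0.2649] q [ 1.1   0.56 -0.75  1.2   0.37  1.52  0.25] F [0.9 0.5 0. ] w 1.001 jawdeg -9.3
(.5805,-.352,.031,-9.5) ([8.92, 0.26, 23.41], [-0.002, -0.002, 0.003])
```

>>> play_rows(
  commands=[
    [[8.9,0.25,4],[0,0,0],60],
    [[8.9,0.25,9],[0,0,0],100],
    [[8.9,0.25,15],[0,0,0],120],
    [[8.9,0.25,17],[0,0,0],120],
    [[8.9,0.25,17],[0,0,0],120],
    [[8.9,0.25,17],[0,0,0],120],
  ],
)

```text
t: 30.45
position: [0.5818, -0.3543, 0.0981]
tool_rot: [0.001, 0.763, 0.647, 0.001]
wrist_force: [-0.5, 1.1, 0.2]
width: 0.537
```

```bash
python3 mv.py "(.5805,-.352,.031,-9.5)"
```

```text
t 30.45 p [ 0.5818 -0.3543  0.0981] q [ 1.04  0.6  -0.74  1.51  0.42  1.2   0.07] F [-0.5  1.1  0.2] w 0.537 jawdeg -9.4
(.5805,-.352,.031,-9.5) ([0.21, -0.18, 6.71], [0.002, 0.001, 0.001])
```

>>> play_rows(
  commands=[
    [[0.2,-0.1,4],[0,0,0],120],
    [[0.2,-0.1,6],[0,0,0],120],
    [[0.2,-0.1,6.7],[0,0,0],120],
    [[0.2,-0.1,6.7],[0,0,0],120],
    [[0.2,-0.1,6.7],[0,0,0],120],
    [[0.2,-0.1,6.7],[0,0,0],200],
    [[0.2,-0.1,6.7],[0,0,0],255],
    [[0.2,-0.1,6.7],[0,0,0],255],
    [[0.2,-0.1,6.7],[0,0,0],255],
    [[0.2,-0.1,6.7],[0,0,0],255],
    [[0.2,-0.1,6.7],[0,0,0],255],
  ],
)

```text
t: 31.82
position: [0.58, -0.3526, 0.0293]
tool_rot: [0.0, 0.763, 0.646, -0.0]
wrist_force: [0.1, 0.4, 0.1]
width: 0.133
```

```bash
python3 mv.py "(.5443,-.019,.2,87.6)" "(.5443,-.019,.2,-92.4)"
```

```text
t 31.825 p [ 0.58   -0.3526  0.0293] q [ 1.02  0.66 -0.71  1.56  0.47  1.09  0.03] F [0.1 0.4 0.1] w 0.133 jawdeg -9.5
(.5443,-.019,.2,87.6) ([32.31, -9.04, -17.08], [0.0, 0.0, 1.447])
(.5443,-.019,.2,-92.4) ([32.31, -9.04, -17.08], [0.0, 0.0, 1.447])
```

>>> play_rows(
  commands=[
    [[0,0,-5],[0,0,0],255],
    [[0,0,-11],[0,0,0],255],
    [[0,0,-17],[0,0,0],255],
    [[3,-1,-17],[0,0,-0.17],255],
    [[6.5,-1.8,-17],[0,0,-0.34],255],
    [[10,-2.7,-17],[0,0,-0.51],255],
    [[13,-3.6,-17],[0,0,-0.68],255],
    [[16,-4.5,-17],[0,0,-0.85],255],
    [[19,-5.4,-17],[0,0,-1.02],255],
    [[22.5,-6.3,-17],[0,0,-1.19],255],
    [[26,-7.2,-17],[0,0,-1.36],255],
    [[29,-8.1,-17],[0,0,-1.53],255],
    [[32.3,-9.05,-17],[0,0,-1.695],255],
    [[32.3,-9.05,-17],[0,0,-1.695],255],
    [[32.3,-9.05,-17],[0,0,-1.695],255],
  ],
)

```text
t: 33.7
position: [0.5441, -0.0199, 0.1991]
tool_rot: [-0.0, 0.022, 1.0, -0.001]
wrist_force: [-0.5, 0.1, -1.0]
width: 0.134
```

```bash
python3 mv.py "(.5443,-.019,.09,87.6)"
```

```text
t 33.7 p [ 0.5441 -0.0199  0.1991] q [ 1.07  0.37 -1.29  1.74  0.37  1.31  1.23] F [-0.5  0.1 -1. ] w 0.134 jawdeg 87.5
(.5443,-.019,.09,87.6) ([-0.02, 0.1, 10.91], [-0.001, -0.0, -0.001])
```

>>> play_rows(
  commands=[
    [[0,0,4],[0,0,0],255],
    [[0,0,8],[0,0,0],255],
    [[0,0,10],[0,0,0],255],
    [[0,0,10.9],[0,0,0],255],
    [[0,0,10.9],[0,0,0],255],
    [[0,0,10.9],[0,0,0],255],
  ],
)

```text
t: 34.45
position: [0.5451, -0.019, 0.0915]
tool_rot: [0.001, 0.021, 1.0, -0.0]
wrist_force: [-0.0, 0.4, -0.1]
width: 0.132
```

```bash
python3 mv.py "(.5443,-.019,.0643,87.6)"; python3 -c "
from h import *
snap('wrist','w12')"
```

```text
t 34.45 p [ 0.5451 -0.019   0.0915] q [ 0.96  0.49 -1.17  1.86  0.5   1.13  1.13] F [-0.   0.4 -0.1] w 0.132 jawdeg 87.6
(.5443,-.019,.0643,87.6) ([0.09, 0.0, 2.72], [-0.0, 0.002, -0.0])
```

View pics/w12.png

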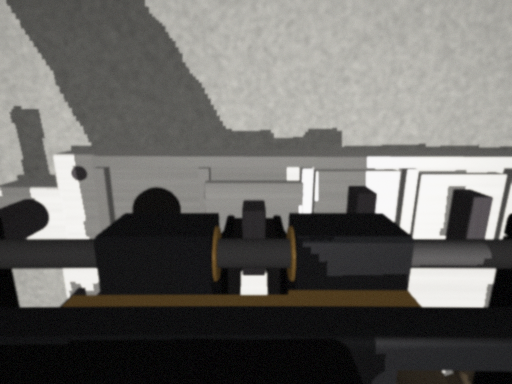

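>>> play_rows(
  commands=[
    [[0.05,0,1.2],[0,0,0],255],
    [[0.05,0,2.1],[0,0,0],255],
    [[0.05,0,2.5],[0,0,0],255],
    [[0.05,0,2.8],[0,0,0],255],
    [[0.05,0,3.0],[0,0,0],255],
    [[0.05,0,3.2],[0,0,0],255],
    [[0.05,0,3.3],[0,0,0],255],
    [[0.05,0,3.3],[0,0,0],255],
  ],
)

```text
t: 35.5
position: [0.5434, -0.0191, 0.0592]
tool_rot: [-0.001, 0.021, 1.0, -0.001]
wrist_force: [-9.3, -1.6, 18.9]
width: 0.134
```

>>> play_rows(
  commands=[
    [[0,0,-0.2],[0,0,0],150],
    [[0,0,-0.2],[0,0,0],120],
    [[0,0,-0.2],[0,0,0],120],
    [[0,0,-0.2],[0,0,0],120],
    [[0,0,-3],[0,0,0],120],
    [[0,0,-4.7],[0,0,0],255],
    [[0,0,-4.7],[0,0,0],255],
    [[0,0,-4.7],[0,0,0],255],
    [[0,0,-4.7],[0,0,0],255],
    [[0,0,-4.7],[0,0,0],255],
    [[0,0,-3.1],[0,0,0],255],
    [[0,0,-2.3],[0,0,0],255],
    [[0,0,-1.9],[0,0,0],255],
    [[0,0,-1.7],[0,0,0],255],
    [[0,0,-1.6],[0,0,0],255],
  ],
)

```text
t: 37.38
position: [0.5428, -0.0191, 0.0769]
tool_rot: [-0.002, 0.021, 1.0, -0.002]
wrist_force: [-16.4, -2.5, 41.9]
width: 0.011
```

>>> play_rows(
  commands=[
    [[0,0,-2],[0,0,0],150],
    [[0,0,-8],[0,0,0],100],
    [[0,0,-14],[0,0,0],0],
    [[0,0,-19],[0,0,0],0],
    [[0,0,-19],[0,0,0],0],
    [[0,0,-19],[0,0,0],0],
    [[0,0,-19],[0,0,0],0],
  ],
)

```text
t: 38.25
position: [0.5427, -0.0193, 0.2616]
tool_rot: [-0.001, 0.021, 1.0, 0.0]
wrist_force: [-0.0, 1.2, 0.2]
width: 0.717
```

```bash
python3 mv.py "(.475,-.428,.265,8.5)"
```

```text
t 38.25 p [ 0.5427 -0.0193  0.2616] q [ 1.1   0.31 -1.31  1.65  0.3   1.42  1.28] F [-0.   1.2  0.2] w 0.717 jawdeg 87.6
(.475,-.428,.265,8.5) ([5.06, -41.12, -0.34], [-0.002, -0.002, 1.381])
```

>>> play_rows(
  commands=[
    [[0.6,-5,-0.3],[0,0,0.17],0],
    [[1.2,-10,-0.3],[0,0,0.34],0],
    [[1.8,-15,-0.3],[0,0,0.51],0],
    [[2.4,-20,-0.3],[0,0,0.68],0],
    [[3,-25,-0.3],[0,0,0.85],0],
    [[3.6,-30,-0.3],[0,0,1.02],0],
    [[4.3,-35,-0.3],[0,0,1.19],0],
    [[5.1,-41.1,-0.3],[0,0,1.381],0],
    [[5.1,-41.1,-0.3],[0,0,1.381],0],
    [[5.1,-41.1,-0.3],[0,0,1.381],0],
    [[5.1,-41.1,-0.3],[0,0,1.381],0],
  ],
)

```text
t: 39.62
position: [0.4763, -0.4255, 0.2659]
tool_rot: [-0.0, 0.652, 0.759, 0.0]
wrist_force: [-0.1, -0.3, -0.1]
width: 0.997
```

```bash
python3 mv.py; python3 plate.py w13 "(.4615,-.339)" 80
```

```text
t 39.625 p [ 0.4763 -0.4255  0.2659] q [ 1.35  0.41 -0.89  1.42  0.32  1.46  0.62] F [-0.1 -0.3 -0.1] w 0.997 jawdeg 8.7
plate [ 461.1 -338.5] [55.8 57. ] 7.7
lug (((459.8382568359375, -339.6868896484375), (10.475003242492676, 35.0355110168457), 6.350070476531982), np.float32(-83.826836))
```

View pics/w13.png

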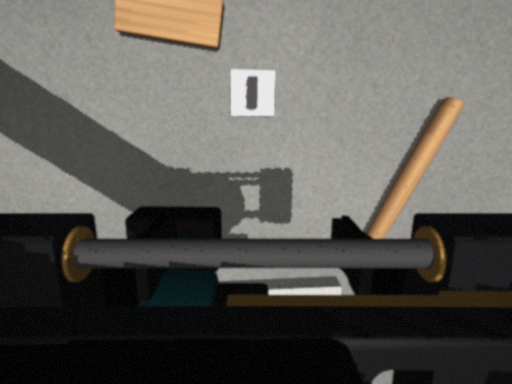

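```bash
python3 -c "
from h import *
snap('top','t13');snap('scene','s13')
for c in ['top','scene']:
  for d in spot_in(c,'drill')[:2]: print(np.round(d['p'],2),np.round(d['xyz'],3))
im=cv2.imread('pics/t13.png'); cv2.imwrite('pics/t13z.png',cv2.resize(im[150:290,260:512],None,fx=3,fy=3,interpolation=cv2.INTER_CUBIC))
print(atz('top',400,245,.0),atz('top',413,205,.2),atz('top',425,245,.18))
"; python3 mv.py "(.461,-.339,.1,7)"
```

```text
0.71 [ 0.515 -0.175  0.085]
0.73 [ 0.412 -0.516  0.101]
[ 0.39034866 -0.52309366  0.        ] [ 0.48641097 -0.50612805  0.2       ] [ 0.370972   -0.54101603  0.18      ]
t 39.875 p [ 0.4758 -0.4269  0.2665] q [ 1.35  0.41 -0.88  1.42  0.32  1.46  0.62] F [-0.1 -0.7  0.8] w 1.001 jawdeg 8.6
(.461,-.339,.1,7) ([8.92, -0.15, 16.65], [-0.0, 0.001, 0.027])
```

View pics/t13z.png

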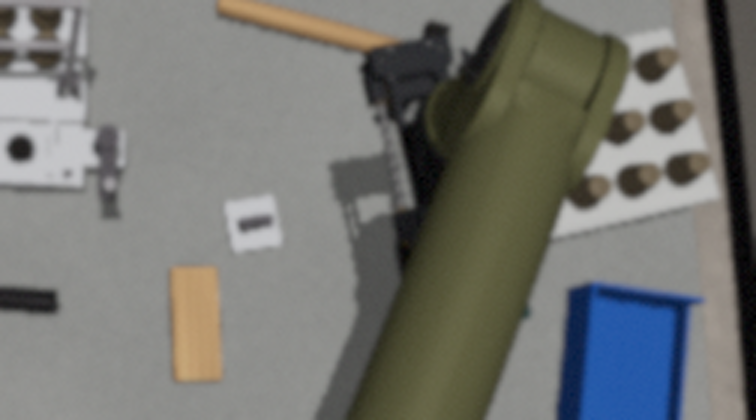

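>>> play_rows(
  commands=[
    [[4,0,0],[0,0,0.027],60],
    [[8.9,-0.1,0],[0,0,0.027],100],
    [[8.9,-0.1,5],[0,0,0.027],120],
    [[8.9,-0.1,10],[0,0,0.027],120],
    [[8.9,-0.1,15],[0,0,0.027],120],
    [[8.9,-0.1,15],[0,0,0.027],120],
    [[8.9,-0.1,15],[0,0,0.027],120],
  ],
)

```text
t: 40.75
position: [0.4626, -0.3401, 0.1182]
tool_rot: [0.001, 0.663, 0.749, 0.0]
wrist_force: [-0.0, -0.5, 0.6]
width: 0.53
```

```bash
python3 mv.py "(.461,-.339,.031,7)"; python3 -c "
from h import *
snap('scene','s14')
im=cv2.imread('pics/s14.png'); cv2.imwrite('pics/s14z.png',cv2.resize(im[0:260,100:420],None,fx=2.3,fy=2.3))"
```

```text
t 40.75 p [ 0.4626 -0.3401  0.1182] q [ 1.33  0.38 -0.89  1.77  0.33  1.14  0.46] F [-0.  -0.5  0.6] w 0.53 jawdeg 7.0
(.461,-.339,.031,7) ([0.14, -0.16, 8.72], [0.002, 0.002, -0.001])
```

View pics/s14z.png

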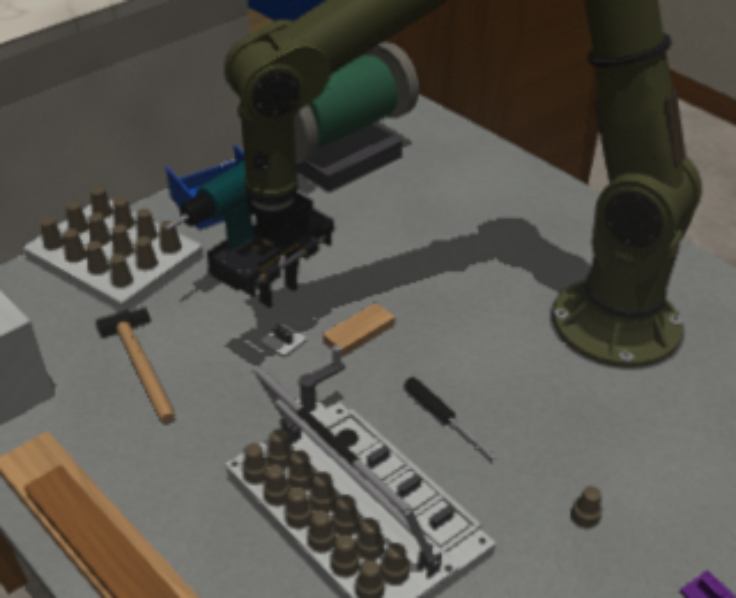

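>>> play_rows(
  commands=[
    [[0.1,-0.1,4],[0,0,0],120],
    [[0.1,-0.1,7],[0,0,0],120],
    [[0.1,-0.1,8.6],[0,0,0],120],
    [[0.1,-0.1,8.6],[0,0,0],120],
    [[0.1,-0.1,8.6],[0,0,0],120],
    [[0.1,-0.1,8.6],[0,0,0],200],
    [[0.1,-0.1,8.6],[0,0,0],255],
    [[0.1,-0.1,8.6],[0,0,0],255],
    [[0.1,-0.1,8.6],[0,0,0],255],
    [[0.1,-0.1,8.6],[0,0,0],255],
    [[0.1,-0.1,8.6],[0,0,0],255],
  ],
)

```text
t: 42.18
position: [0.4604, -0.3389, 0.0303]
tool_rot: [0.0, 0.663, 0.749, 0.0]
wrist_force: [0.0, -0.3, 1.0]
width: 0.132
```

```bash
python3 mv.py "(.5415,-.0869,.2,87.6)"
```

```text
t 42.175 p [ 0.4604 -0.3389  0.0303] q [ 1.28  0.49 -0.83  1.84  0.43  1.    0.39] F [ 0.  -0.3  1. ] w 0.132 jawdeg 6.9
(.5415,-.0869,.2,87.6) ([24.03, 11.1, -16.97], [0.0, 0.0, -1.408])
```

>>> play_rows(
  commands=[
    [[0,0,0],[0,0,0],180],
    [[0,0,0],[0,0,0],180],
    [[0,0,-0.3],[0,0,0],180],
    [[0,0,-0.6],[0,0,0],180],
    [[0,0,-0.7],[0,0,0],180],
    [[0,0,-0.7],[0,0,0],255],
    [[0,0,-0.7],[0,0,0],255],
    [[0,0,-0.7],[0,0,0],255],
    [[0,0,-0.7],[0,0,0],255],
  ],
)

```text
t: 43.3
position: [0.4602, -0.3388, 0.0372]
tool_rot: [-0.0, 0.663, 0.749, -0.0]
wrist_force: [-0.8, 0.9, -0.4]
width: 0.126
```

```bash
python3 mv.py "(.5415,-.0869,.2,87.6)"
```

```text
t 43.3 p [ 0.4602 -0.3388  0.0372] q [ 1.28  0.48 -0.84  1.84  0.42  1.01  0.39] F [-0.8  0.9 -0.4] w 0.126 jawdeg 6.9
(.5415,-.0869,.2,87.6) ([24.03, 11.11, -16.28], [-0.0, -0.0, -1.408])
```

>>> play_rows(
  commands=[
    [[0,0,-5],[0,0,0],255],
    [[0,0,-11],[0,0,0],255],
    [[0,0,-16.3],[0,0,0],255],
    [[2,1,-16.3],[0,0,-0.17],255],
    [[5,2.4,-16.3],[0,0,-0.34],255],
    [[8,3.8,-16.3],[0,0,-0.51],255],
    [[11,5.1,-16.3],[0,0,-0.68],255],
    [[14,6.5,-16.3],[0,0,-0.85],255],
    [[17,7.9,-16.3],[0,0,-1.02],255],
    [[20,9.3,-16.3],[0,0,-1.19],255],
    [[23,10.6,-16.3],[0,0,-1.36],255],
    [[24.05,11.1,-16.3],[0,0,-1.408],255],
    [[24.05,11.1,-16.3],[0,0,-1.408],255],
    [[24.05,11.1,-16.3],[0,0,-1.408],255],
  ],
)

```text
t: 45.05
position: [0.5411, -0.0886, 0.2]
tool_rot: [-0.0, 0.023, 1.0, -0.001]
wrist_force: [0.1, -0.1, -1.5]
width: 0.129
```

```bash
python3 mv.py "(.5415,-.0869,.096,87.6)"
```

```text
t 45.05 p [ 0.5411 -0.0886  0.2   ] q [ 1.17  0.38 -1.27  1.73  0.37  1.31  1.35] F [ 0.1 -0.1 -1.5] w 0.129 jawdeg 87.4
(.5415,-.0869,.096,87.6) ([-0.04, 0.18, 10.4], [-0.001, -0.001, -0.004])
```

>>> play_rows(
  commands=[
    [[0,0,4],[0,0,0],255],
    [[0,0,8],[0,0,0],255],
    [[0,0,10],[0,0,0],255],
    [[0,0,10.4],[0,0,0],255],
    [[0,0,10.4],[0,0,0],255],
    [[0,0,10.4],[0,0,0],255],
  ],
)

```text
t: 45.8
position: [0.5425, -0.0868, 0.0976]
tool_rot: [0.001, 0.021, 1.0, -0.0]
wrist_force: [-0.6, 0.4, -0.8]
width: 0.13
```

```bash
python3 mv.py "(.5415,-.0869,.0722,87.6)"; python3 -c "
from h import *
snap('wrist','w15'); snap('scene','s15')
im=cv2.imread('pics/s15.png'); cv2.imwrite('pics/s15z.png',cv2.resize(im[120:240,190:310],None,fx=5,fy=5))"
```

```text
t 45.8 p [ 0.5425 -0.0868  0.0976] q [ 1.08  0.48 -1.17  1.84  0.49  1.14  1.26] F [-0.6  0.4 -0.8] w 0.13 jawdeg 87.6
(.5415,-.0869,.0722,87.6) ([0.1, -0.01, 2.54], [-0.001, 0.002, -0.0])
```

View pics/w15.png

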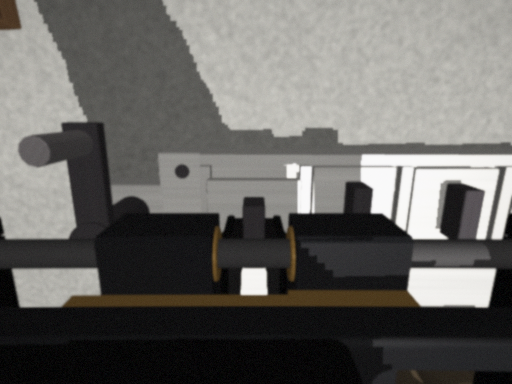

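View pics/s15z.png

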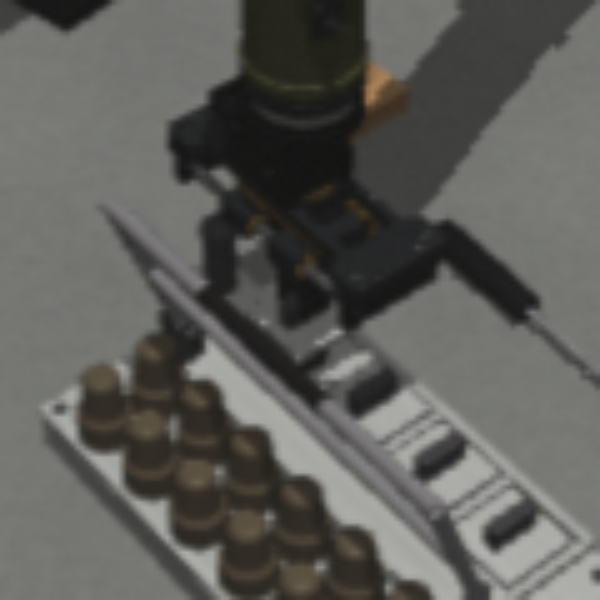

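>>> play_rows(
  commands=[
    [[0.05,0,1.2],[0,0,0],255],
    [[0.05,0,2.1],[0,0,0],255],
    [[0.05,0,2.5],[0,0,0],255],
    [[0.05,0,2.7],[0,0,0],255],
    [[0.05,0,2.7],[0,0,0],255],
  ],
)

```text
t: 46.52
position: [0.5411, -0.0865, 0.0691]
tool_rot: [0.0, 0.021, 1.0, 0.0]
wrist_force: [1.0, -0.4, -1.3]
width: 0.131
```

>>> play_rows(
  commands=[
    [[0,0,0.1],[0,0,0],255],
    [[0,0,0.2],[0,0,0],255],
    [[0,0,0.2],[0,0,0],255],
  ],
)

```text
t: 46.9
position: [0.5415, -0.0865, 0.0676]
tool_rot: [0.001, 0.021, 1.0, 0.0]
wrist_force: [0.0, 0.0, 3.6]
width: 0.136
```

```bash
python3 mv.py; python3 -c "
from h import *
snap('wrist','w16'); snap('scene','s16')
im=cv2.imread('pics/s16.png'); cv2.imwrite('pics/s16z.png',cv2.resize(im[150:220,210:280],None,fx=8,fy=8,interpolation=cv2.INTER_CUBIC))"
```

```text
t 46.9 p [ 0.5415 -0.0865  0.0676] q [ 1.04  0.52 -1.13  1.87  0.53  1.1   1.24] F [0.  0.  3.6] w 0.136 jawdeg 87.6
```

View pics/w16.png

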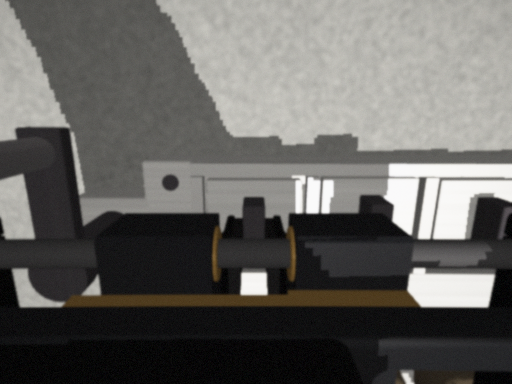

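View pics/s16z.png

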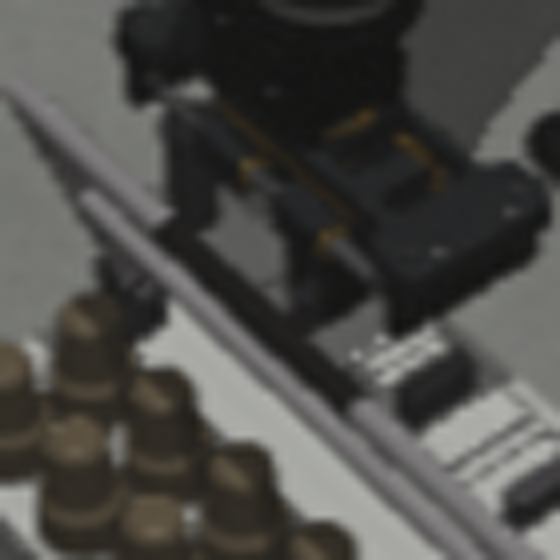

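>>> play_rows(
  commands=[
    [[0,0,0],[0,0,0],180],
    [[0,0,0],[0,0,0],130],
    [[0,0,0],[0,0,0],120],
    [[0,0,0],[0,0,0],120],
    [[0,0,-3],[0,0,0],120],
    [[0,0,-5],[0,0,0],255],
    [[0,0,-5],[0,0,0],255],
    [[0,0,-5],[0,0,0],255],
    [[0,0,-5],[0,0,0],255],
    [[0,0,-5],[0,0,0],255],
  ],
)

```text
t: 48.25
position: [0.5405, -0.0866, 0.1166]
tool_rot: [-0.001, 0.021, 1.0, 0.0]
wrist_force: [-1.1, -0.5, -0.6]
width: 0.061
```

```bash
python3 mv.py "(.5415,-.0869,.0815,87.6)"; python3 -c "
from h import *
snap('wrist','w17'); snap('scene','s17')
im=cv2.imread('pics/s17.png'); cv2.imwrite('pics/s17z.png',cv2.resize(im[150:220,210:280],None,fx=8,fy=8,interpolation=cv2.INTER_CUBIC))"
```

```text
t 48.25 p [ 0.5405 -0.0866  0.1166] q [ 1.1   0.46 -1.19  1.83  0.46  1.18  1.28] F [-1.1 -0.5 -0.6] w 0.061 jawdeg 87.6
(.5415,-.0869,.0815,87.6) ([-0.11, -0.02, 3.51], [0.0, -0.001, 0.0])
```

View pics/s17z.png

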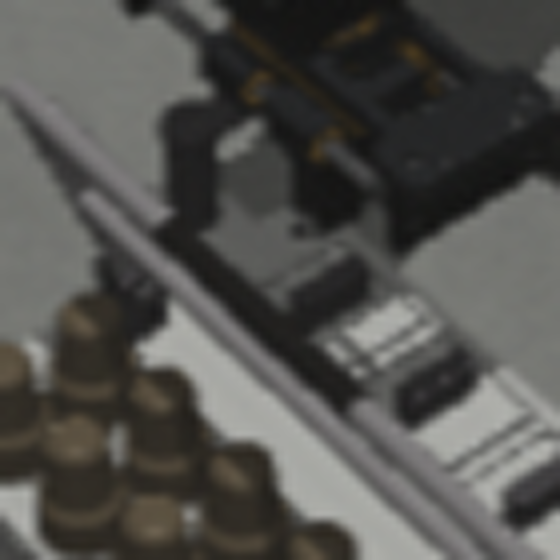

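View pics/w17.png

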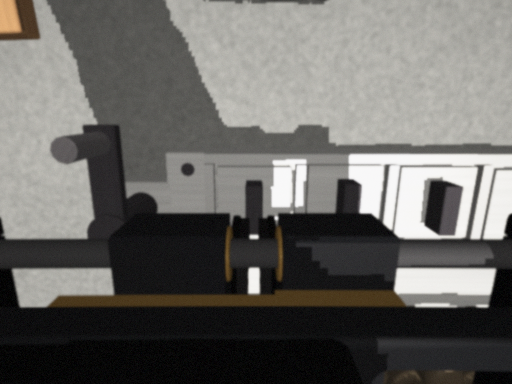

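>>> play_rows(
  commands=[
    [[-0.05,0,1],[0,0,0],255],
    [[-0.05,0,2.5],[0,0,0],255],
    [[-0.05,0,3.3],[0,0,0],255],
    [[-0.05,0,3.6],[0,0,0],255],
    [[-0.05,0,3.8],[0,0,0],255],
    [[-0.05,0,4.0],[0,0,0],255],
    [[-0.05,0,4.15],[0,0,0],255],
  ],
)

```text
t: 49.22
position: [0.5417, -0.0867, 0.0771]
tool_rot: [-0.0, 0.021, 1.0, -0.0]
wrist_force: [-5.7, 0.4, 16.6]
width: 0.01
```

>>> play_rows(
  commands=[
    [[0,0,0.1],[0,0,0],255],
    [[0,0,0.15],[0,0,0],255],
    [[0,0,0],[0,0,0],255],
    [[0,0,-5],[0,0,0],255],
    [[0,0,-10],[0,0,0],255],
    [[0,0,-16],[0,0,0],255],
    [[-10,0,-20],[0,0,0],0],
    [[-10,0,-20],[0,0,0],0],
  ],
)

```text
t: 50.22
position: [0.6432, -0.0936, 0.2779]
tool_rot: [0.002, 0.023, 1.0, -0.001]
wrist_force: [-0.1, -0.0, 0.7]
width: 0.147
```

```bash
python3 mv.py; python3 -c "
from h import *
snap('wrist','w18'); snap('scene','s18'); snap('top','t18')
im=cv2.imread('pics/s18.png'); cv2.imwrite('pics/s18z.png',cv2.resize(im[150:270,210:330],None,fx=5,fy=5,interpolation=cv2.INTER_CUBIC))"
```

```text
t 50.225 p [ 0.6432 -0.0936  0.2779] q [ 0.89  0.54 -1.15  1.37  0.49  1.53  1.3 ] F [-0.1 -0.   0.7] w 0.147 jawdeg 87.3
```

View pics/w18.png

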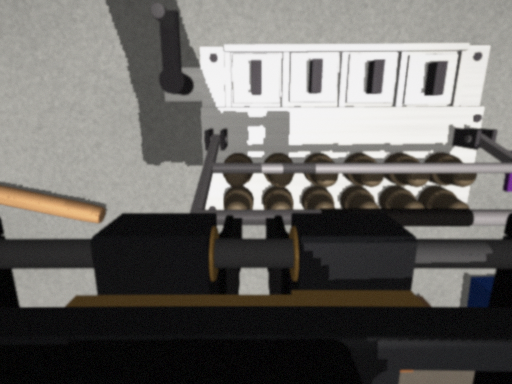

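View pics/s18z.png

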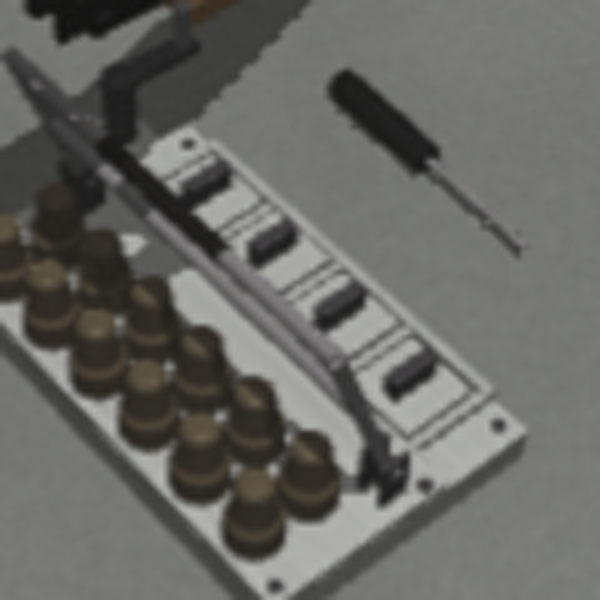

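```bash
python3 - <<'E'
from tf import *; from mv import *
h=W(bar(1.9,.142,0)); print(h)
print(target(h[0],h[1],.30,YAW)); print(target(h[0],h[1],h[2],YAW))
E
```

```text
[0.65805605 0.01026862 0.20137461]
([-1.13, 10.07, -2.39], [0.001, 0.002, -1.57])
([-1.12, 10.05, 7.47], [0.001, 0.002, -1.57])
```

>>> play_rows(
  commands=[
    [[0,0,-2.4],[0,0,0.17],0],
    [[0,1,-2.4],[0,0,0.34],0],
    [[0,3,-2.4],[0,0,0.51],0],
    [[-0.5,5,-2.4],[0,0,0.68],0],
    [[-0.8,7,-2.4],[0,0,0.85],0],
    [[-1.1,9,-2.4],[0,0,1.02],0],
    [[-1.1,10.05,-2.4],[0,0,1.19],0],
    [[-1.1,10.05,-2.4],[0,0,1.36],0],
    [[-1.1,10.05,-2.4],[0,0,1.53],0],
    [[-1.1,10.05,-2.4],[0,0,1.572],0],
    [[-1.1,10.05,-2.4],[0,0,1.572],0],
    [[-1.1,10.05,-2.4],[0,0,1.572],0],
  ],
)

```text
t: 51.88
position: [0.6558, 0.009, 0.2995]
tool_rot: [-0.0, 0.722, 0.692, -0.0]
wrist_force: [0.3, 0.2, -0.0]
width: 1.0
```

```bash
python3 mv.py "(.6581,.0103,.2014,-2.4)"; python3 -c "
from h import *
snap('wrist','w19')"
```

```text
t 51.875 p [0.6558 0.009  0.2995] q [ 0.56  0.44 -0.86  1.32  0.33  1.53 -0.31] F [ 0.3  0.2 -0. ] w 1.0 jawdeg -2.4
(.6581,.0103,.2014,-2.4) ([0.15, 0.23, 9.81], [-0.001, 0.0, -0.0])
```

View pics/w19.png

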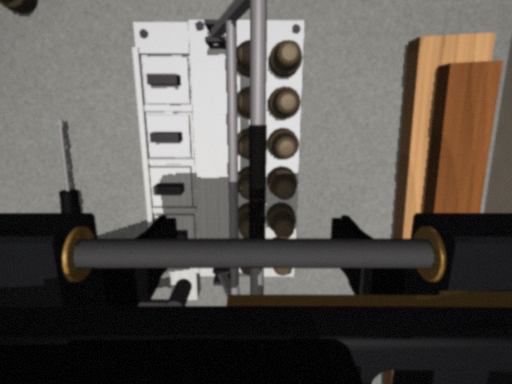

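>>> play_rows(
  commands=[
    [[0.1,0.2,4],[0,0,0],0],
    [[0.1,0.2,8],[0,0,0],60],
    [[0.1,0.2,9.8],[0,0,0],100],
    [[0.1,0.2,9.8],[0,0,0],150],
    [[0.1,0.2,9.8],[0,0,0],255],
    [[0.1,0.2,9.8],[0,0,0],255],
    [[0.1,0.2,9.8],[0,0,0],255],
    [[0.1,0.2,9.8],[0,0,0],255],
    [[0.1,0.2,9.8],[0,0,0],255],
    [[0.1,0.2,9.8],[0,0,0],255],
    [[0.1,0.2,9.8],[0,0,0],255],
    [[0.1,0.2,9.8],[0,0,0],255],
  ],
  squeeze=25,
)

```text
t: 53.42
position: [0.6586, 0.01, 0.2018]
tool_rot: [0.0, 0.722, 0.692, 0.0]
wrist_force: [1.4, 0.4, 0.6]
width: 0.13
```

```bash
python3 mv.py; python3 - <<'E'
from tf import *; from mv import *
p,r=tool()
for a in np.arange(1.9,-.06,-.1):
    d=W(bar(a,.142,0))-W(bar(1.9,.142,0)); print(round(a,2),np.round(r.inv().apply(d)*100,2))
E
```

```text
t 53.425 p [0.6586 0.01   0.2018] q [ 0.56  0.49 -0.84  1.46  0.36  1.36 -0.34] F [1.4 0.4 0.6] w 0.13 jawdeg -2.5
1.9 [0. 0. 0.]
1.8 [-0.   -1.36 -0.39]
1.7 [-0.   -2.76 -0.64]
1.6 [-0.   -4.18 -0.76]
1.5 [-0.01 -5.6  -0.73]
1.4 [-0.01 -7.   -0.56]
1.3 [-0.01 -8.39 -0.25]
1.2 [-0.01 -9.74  0.2 ]
1.1 [-1.000e-02 -1.103e+01  7.800e-01]
1.0 [-1.000e-02 -1.226e+01  1.490e+00]
0.9 [-1.000e-02 -1.342e+01  2.310e+00]
0.8 [-1.000e-02 -1.448e+01  3.250e+00]
0.7 [ -0.02 -15.45   4.29]
0.6 [ -0.02 -16.31   5.42]
0.5 [ -0.02 -17.05   6.63]
0.4 [ -0.02 -17.67   7.9 ]
0.3 [ -0.02 -18.16   9.24]
0.2 [ -0.02 -18.51  10.61]
0.1 [ -0.02 -18.72  12.02]
-0.0 [ -0.02 -18.79  13.43]
```

>>> play_rows(
  commands=[
    [[0,-0.7,-0.25],[0,0,0],255],
    [[0,-1.4,-0.45],[0,0,0],255],
    [[0,-2.1,-0.6],[0,0,0],255],
    [[0,-2.8,-0.7],[0,0,0],255],
    [[0,-4.2,-0.85],[0,0,0],255],
    [[0,-5.6,-0.85],[0,0,0],255],
    [[0,-7,-0.7],[0,0,0],255],
    [[0,-8.4,-0.4],[0,0,0],255],
    [[0,-9.7,0.1],[0,0,0],255],
    [[0,-11,0.7],[0,0,0],255],
    [[0,-12.25,1.4],[0,0,0],255],
    [[0,-13.4,2.3],[0,0,0],255],
  ],
)

```text
t: 54.92
position: [0.5234, 0.0163, 0.1785]
tool_rot: [-0.0, 0.722, 0.692, -0.0]
wrist_force: [0.7, 3.0, 3.9]
width: 0.127
```

>>> play_rows(
  commands=[
    [[0,-1.05,0.95],[0,0,0],255],
    [[0,-2.05,2.0],[0,0,0],255],
    [[0,-2.9,3.1],[0,0,0],255],
    [[0,-3.65,4.3],[0,0,0],255],
    [[0,-4.25,5.6],[0,0,0],255],
    [[0,-4.75,6.9],[0,0,0],255],
    [[0,-5.1,8.3],[0,0,0],255],
    [[0,-5.2,9.0],[0,0,0],255],
    [[0,-5.3,9.7],[0,0,0],255],
  ],
)

```text
t: 56.05
position: [0.4716, 0.0185, 0.081]
tool_rot: [-0.0, 0.722, 0.692, 0.0]
wrist_force: [3.0, 4.5, 1.4]
width: 0.125
```

>>> play_rows(
  commands=[
    [[0,-0.05,0.7],[0,0,0],255],
    [[0,-0.05,1.2],[0,0,0],255],
    [[0,-0.05,1.5],[0,0,0],255],
    [[0,-0.05,1.7],[0,0,0],255],
    [[0,-0.05,1.8],[0,0,0],255],
  ],
)

```text
t: 56.68
position: [0.471, 0.0185, 0.0657]
tool_rot: [-0.0, 0.722, 0.692, -0.001]
wrist_force: [-9.1, 3.6, 34.4]
width: 0.132
```

>>> play_rows(
  commands=[
    [[0,0,-0.15],[0,0,0],200],
    [[0,0,-0.15],[0,0,0],150],
    [[0,0,-0.15],[0,0,0],120],
    [[0,0,-0.15],[0,0,0],120],
    [[0,0,-0.15],[0,0,0],120],
    [[0,0,-0.15],[0,0,0],120],
    [[0,0,-4],[0,0,0],120],
    [[0,0,-9],[0,0,0],120],
    [[0,0,-14],[0,0,0],120],
    [[0,0,-18],[0,0,0],120],
    [[0,0,-18],[0,0,0],0],
    [[0,0,-18],[0,0,0],0],
  ],
)

```text
t: 58.18
position: [0.4707, 0.0179, 0.243]
tool_rot: [-0.0, 0.722, 0.692, -0.001]
wrist_force: [-1.3, -1.1, -0.7]
width: 0.674
```

```bash
python3 mv.py; python3 - <<'E'
from tf import *; from ov import *
M=camera_model('wrist')
snap('wrist','w20'); snap('scene','s20')
overlay('wrist','pics/w20.png',T,0,(100,0,512,300),1.9,'w20o',M=M)
overlay('scene','pics/s20.png',T,0,(190,135,330,275),4.2,'s20o')
E
```

```text
t 58.175 p [0.4707 0.0179 0.243 ] q [ 0.88 -0.05 -0.94  1.85 -0.04  1.33 -0.09] F [-1.3 -1.1 -0.7] w 0.674 jawdeg -2.5
```

View pics/w20o.png

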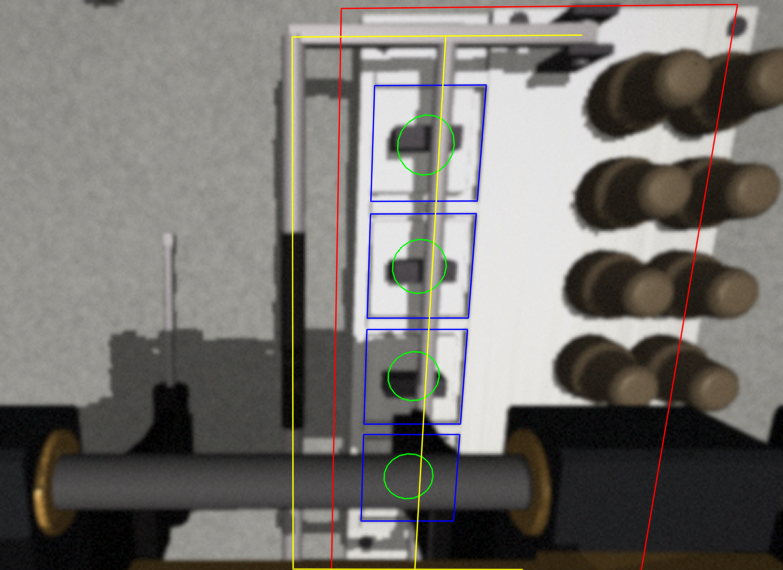

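View pics/s20o.png

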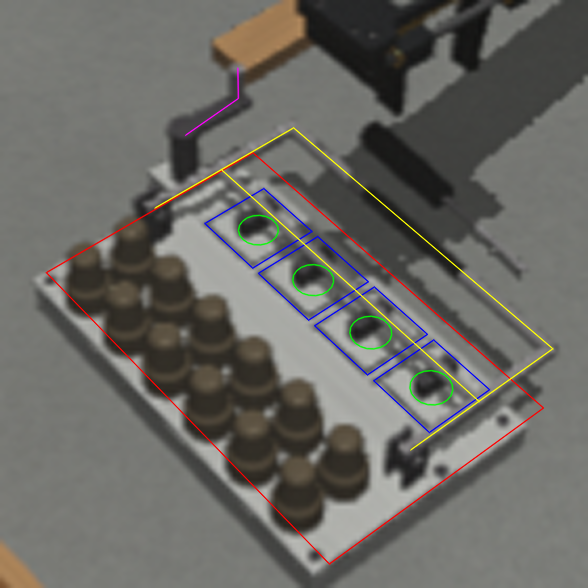

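```bash
python3 - <<'E'
from tf import *; from mv import *
print(W([-.105,-.19,.102]),W([-.05,-.19,.077]),W([-.05,-.135,.102]))
E
python3 mv.py "(.548,-.239,.25,42.6)"
```

```text
[ 0.48731494 -0.17272374  0.102     ] [ 0.54226644 -0.17503306  0.077     ] [ 0.54457576 -0.12008156  0.102     ]
t 58.275 p [0.4703 0.018  0.2423] q [ 0.88 -0.05 -0.94  1.85 -0.04  1.33 -0.08] F [-0.4  0.5  0.3] w 0.766 jawdeg -2.5
(.548,-.239,.25,42.6) ([-25.35, 8.86, -0.8], [-0.002, -0.001, -0.786])
```

>>> play_rows(
  commands=[
    [[-4,1.4,-0.8],[0,0,-0.17],0],
    [[-9,3,-0.8],[0,0,-0.34],0],
    [[-14,5,-0.8],[0,0,-0.51],0],
    [[-19,6.8,-0.8],[0,0,-0.68],0],
    [[-25.4,8.9,-0.8],[0,0,-0.786],0],
    [[-25.4,8.9,-0.8],[0,0,-0.786],0],
    [[-25.4,8.9,-0.8],[0,0,-0.786],0],
    [[-25.4,8.9,-0.8],[0,0,-0.786],0],
  ],
)

```text
t: 59.28
position: [0.5492, -0.2373, 0.2514]
tool_rot: [-0.0, 0.401, 0.916, 0.0]
wrist_force: [0.5, 0.5, -0.1]
width: 1.001
```

```bash
python3 mv.py; python3 - <<'E'
from tf import *; from ov import *
M=camera_model('wrist')
snap('wrist','w21')
overlay('wrist','pics/w21.png',T,0,(150,0,400,220),3,'w21o',M=M)
E
```

```text
t 59.275 p [ 0.5492 -0.2373  0.2514] q [ 1.01  0.29 -0.79  1.55  0.21  1.39  0.95] F [ 0.5  0.5 -0.1] w 1.001 jawdeg 42.7
```

View pics/w21o.png

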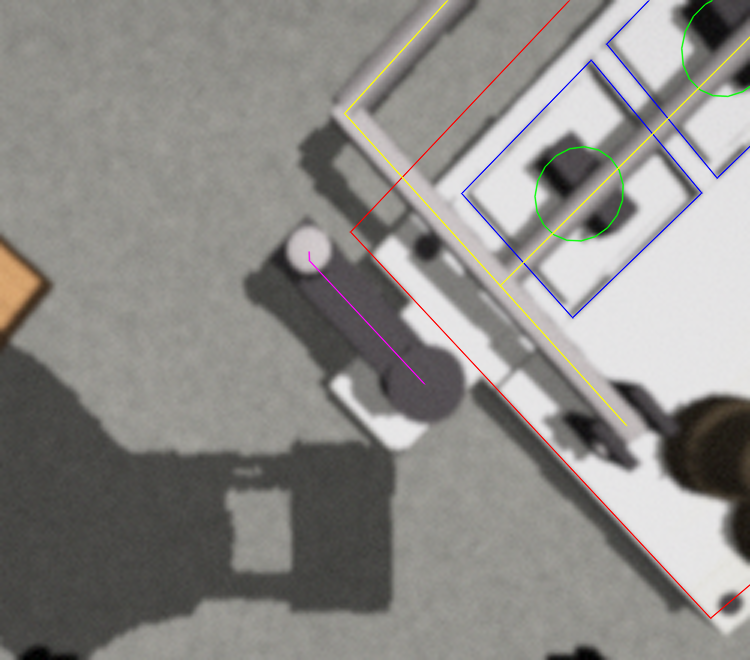

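```bash
python3 mv.py "(.4873,-.1727,.15,42.6)" "(.4873,-.1727,.107,42.6)"
```

```text
t 59.325 p [ 0.5493 -0.2374  0.2517] q [ 1.01  0.29 -0.79  1.55  0.21  1.39  0.95] F [-0.9 -0.5 -0.1] w 1.001 jawdeg 42.7
(.4873,-.1727,.15,42.6) ([8.96, -0.16, 10.17], [-0.0, -0.0, 0.002])
(.4873,-.1727,.107,42.6) ([8.96, -0.16, 14.47], [-0.0, -0.0, 0.002])
```

>>> play_rows(
  commands=[
    [[5,0,0],[0,0,0],60],
    [[8.95,-0.15,4],[0,0,0],100],
    [[8.95,-0.15,8],[0,0,0],120],
    [[8.95,-0.15,10.5],[0,0,0],120],
    [[8.95,-0.15,12.5],[0,0,0],120],
    [[8.95,-0.15,14.4],[0,0,0],120],
    [[8.95,-0.15,14.4],[0,0,0],120],
    [[8.95,-0.15,14.4],[0,0,0],200],
    [[8.95,-0.15,14.4],[0,0,0],255],
    [[8.95,-0.15,14.4],[0,0,0],255],
    [[8.95,-0.15,14.4],[0,0,0],255],
    [[8.95,-0.15,14.4],[0,0,0],255],
  ],
  squeeze=30,
)

```text
t: 60.82
position: [0.4891, -0.1737, 0.1082]
tool_rot: [0.001, 0.402, 0.916, 0.001]
wrist_force: [4.2, 2.7, -2.3]
width: 0.144
```

```bash
python3 mv.py; python3 - <<'E'
from tf import *; from mv import *
p,r=tool()
P=lambda a: W([-.05-.055*np.cos(a),-.19+.055*np.sin(a),.1])
for a in np.arange(0,1.75,.1): print(round(a,2),np.round(r.inv().apply(P(a)-P(0))*100,2))
E
```

```text
t 60.825 p [ 0.4891 -0.1737  0.1082] q [ 1.03  0.24 -0.81  1.91  0.19  1.07  0.88] F [ 4.2  2.7 -2.3] w 0.144 jawdeg 42.6
0.0 [0. 0. 0.]
0.1 [0.37 0.41 0.  ]
0.2 [0.69 0.85 0.  ]
0.3 [0.98 1.32 0.  ]
0.4 [1.21 1.82 0.  ]
0.5 [1.39 2.34 0.  ]
0.6 [1.52 2.88 0.01]
0.7 [1.59 3.42 0.01]
0.8 [1.61 3.97 0.01]
0.9 [1.57 4.52 0.01]
1.0 [1.48 5.06 0.01]
1.1 [1.34 5.59 0.01]
1.2 [1.14 6.1  0.02]
1.3 [0.9  6.6  0.02]
1.4 [0.6  7.06 0.02]
1.5 [0.26 7.49 0.02]
1.6 [-0.12  7.89  0.02]
1.7 [-0.54  8.25  0.03]
```

>>> play_rows(
  commands=[
    [[0.35,0.4,0],[0,0,0],255],
    [[0.7,0.85,0],[0,0,0],255],
    [[1.0,1.3,0],[0,0,0],255],
    [[1.2,1.8,0],[0,0,0],255],
    [[1.4,2.35,0],[0,0,0],255],
    [[1.5,2.9,0],[0,0,0],255],
    [[1.6,3.4,0],[0,0,0],255],
    [[1.6,3.95,0],[0,0,0],255],
    [[1.55,4.5,0],[0,0,0],255],
    [[1.5,5.05,0],[0,0,0],255],
    [[1.35,5.6,0],[0,0,0],255],
    [[1.15,6.1,0],[0,0,0],255],
    [[0.9,6.6,0],[0,0,0],255],
    [[0.6,7.05,0],[0,0,0],255],
  ],
)

```text
t: 62.58
position: [0.532, -0.1226, 0.1073]
tool_rot: [-0.004, 0.403, 0.915, -0.002]
wrist_force: [-8.6, 1.3, 7.2]
width: 0.136
```

>>> play_rows(
  commands=[
    [[-0.15,0.2,0],[0,0,0],255],
    [[-0.35,0.45,0],[0,0,0],255],
    [[-0.55,0.65,0],[0,0,0],255],
    [[-0.7,0.85,0],[0,0,0],255],
    [[-0.8,0.9,0],[0,0,0],255],
    [[-0.8,0.9,0],[0,0,0],255],
  ],
)

```text
t: 63.32
position: [0.5443, -0.1219, 0.1073]
tool_rot: [-0.004, 0.403, 0.915, -0.001]
wrist_force: [-6.4, 2.4, 6.6]
width: 0.138
```

>>> play_rows(
  commands=[
    [[-0.2,0.2,0],[0,0,0],255],
    [[-0.35,0.4,0],[0,0,0],255],
    [[-0.5,0.55,0],[0,0,0],255],
    [[-0.5,0.55,0],[0,0,0],255],
  ],
)

```text
t: 63.82
position: [0.548, -0.1222, 0.107]
tool_rot: [-0.008, 0.403, 0.915, -0.004]
wrist_force: [-17.1, 2.8, 14.1]
width: 0.143
```

>>> play_rows(
  commands=[
    [[0.2,-0.2,0],[0,0,0],200],
    [[0.2,-0.2,0],[0,0,0],150],
    [[0.2,-0.2,0],[0,0,0],120],
    [[0.2,-0.2,0],[0,0,0],120],
    [[0.2,-0.2,0],[0,0,0],120],
    [[0.2,-0.2,-4],[0,0,0],120],
    [[0.2,-0.2,-9],[0,0,0],120],
    [[0.2,-0.2,-14],[0,0,0],120],
    [[-5,0,-16],[0,0,0],0],
    [[-9,0,-16],[0,0,0],0],
    [[-9,0,-16],[0,0,0],0],
    [[-9,0,-16],[0,0,0],0],
  ],
)

```text
t: 65.32
position: [0.6155, -0.1876, 0.2672]
tool_rot: [-0.001, 0.402, 0.916, 0.0]
wrist_force: [-0.8, 0.8, 0.3]
width: 0.896
```

```bash
python3 mv.py; python3 - <<'E'
from tf import *; from ov import *
M=camera_model('wrist')
snap('wrist','w22'); snap('scene','s22'); snap('top','t22')
overlay('wrist','pics/w22.png',T,0,(150,0,450,220),2.6,'w22o',lat=1.57,M=M)
overlay('scene','pics/s22.png',T,0,(190,135,330,275),4.2,'s22o',lat=1.57)
E
```

```text
t 65.325 p [ 0.6155 -0.1876  0.2672] q [ 0.86  0.4  -0.81  1.41  0.29  1.46  0.8 ] F [-0.8  0.8  0.3] w 0.896 jawdeg 42.6
```

View pics/w22o.png

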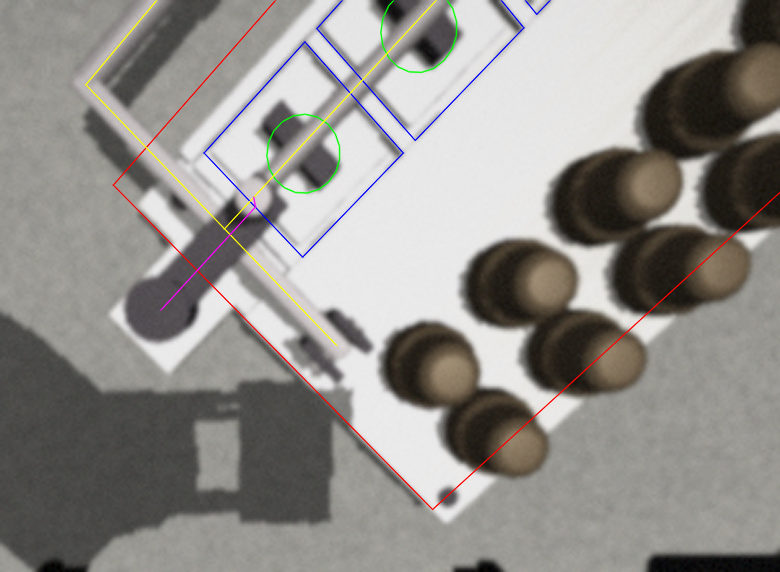

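View pics/s22o.png

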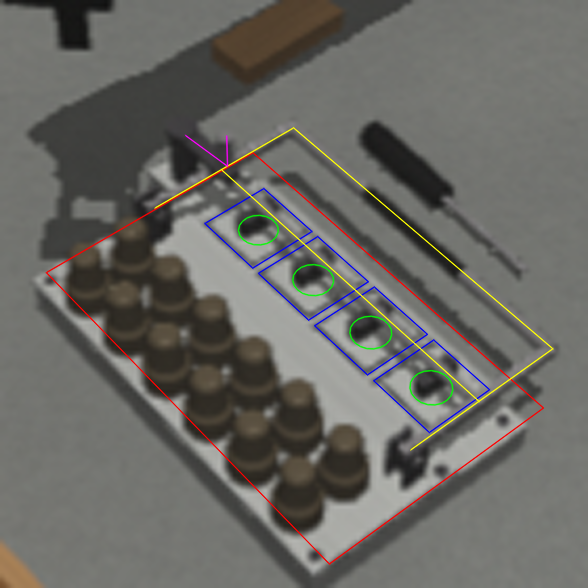

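```bash
python3 - <<'E'
from tf import *; from h import *
def blob(f,u,v,lo):
    im=cv2.imread(f).astype(int); g=im.max(2); sub=g[v-12:v+13,u-12:u+13]
    m=(sub>lo).astype(np.uint8); n,lab,st,ce=cv2.connectedComponentsWithStats(m); k=lab[12,12]; return ce[k]+[u-12,v-12],st[k]
M=camera_model('wrist')
c,s=blob('pics/w22.png',150+97,73,140); print(c,s)
im=cv2.imread('pics/w22.png'); cv2.imwrite('pics/w22z.png',cv2.resize(im[50:140,190:280],None,fx=7,fy=7,interpolation=cv2.INTER_CUBIC))
w=atz('wrist',*c,.119,M); print(w)
t=np.array(T); d=w[:2]-t[:2]; R=np.array([[np.cos(t[2]),np.sin(t[2])],[-np.sin(t[2]),np.cos(t[2])]]); p=R@d; print('tool',p, 'angle',np.arctan2(p[1]+.19,-(p[0]+.05)),np.hypot(p[1]+.19,p[0]+.05))
E
```

```text
[246.37149533  69.79906542] [  0   0  25  22 428]
[ 0.54093663 -0.11707807  0.119     ]
tool [-0.05376203 -0.13215196] angle 1.5058547801331787 0.05797024217280961
```

View pics/w22z.png

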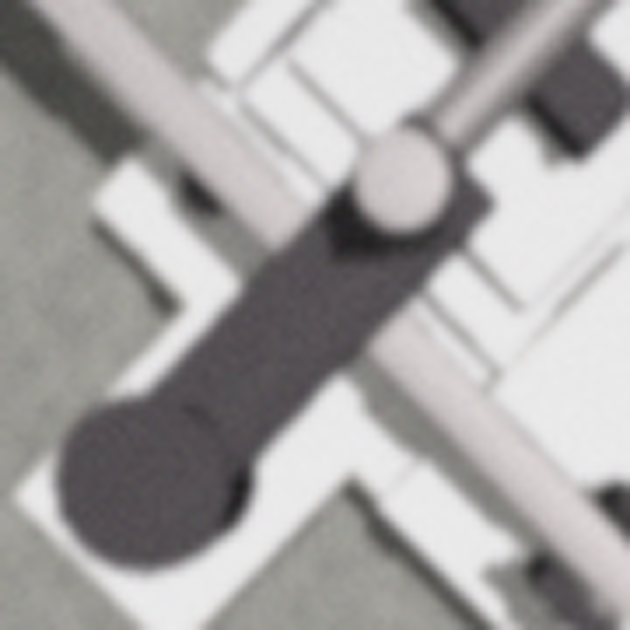

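```bash
python3 - <<'E'
from tf import *; from h import *
M=camera_model('wrist'); z=lambda u,v:((u+.5)/7-.5+190,(v+.5)/7-.5+50)
def tl(w):
    t=np.array(T); d=w[:2]-t[:2]; return np.array([[np.cos(t[2]),np.sin(t[2])],[-np.sin(t[2]),np.cos(t[2])]])@d
pin=tl(atz('wrist',*z(404,180),.119,M)); head=tl(atz('wrist',*z(148,483),.085,M)); print(pin,head)
d=pin-head; print('angle',np.arctan2(d[1],-d[0]),np.hypot(*d))
# blade right edge
a=tl(atz('wrist',*z(255,455),.085,M)); b=tl(atz('wrist',*z(490,215),.085,M)); d=b-a; print('edge R',a,b,np.arctan2(d[1],-d[0]))
a=tl(atz('wrist',*z(150,395),.085,M)); b=tl(atz('wrist',*z(330,205),.085,M)); d=b-a; print('edge L',a,b,np.arctan2(d[1],-d[0]))
a=tl(atz('wrist',*z(100,15),.073,M)); b=tl(atz('wrist',*z(310,210),.073,M)); d=b-a; print('bar arm',np.arctan2(d[1],d[0]))
E
```

```text
[-0.04995339 -0.13483621] [-0.05003179 -0.1894744 ]
angle 1.5722311240622302 0.05463825479970345
edge R [-0.04164786 -0.17537298] [-0.04092121 -0.12740875] 1.5859450923236518
edge L [-0.05837783 -0.18009984] [-0.0580671  -0.14267929] 1.5791000901516068
bar arm 0.06110349574993544
```

View pics/t22.png

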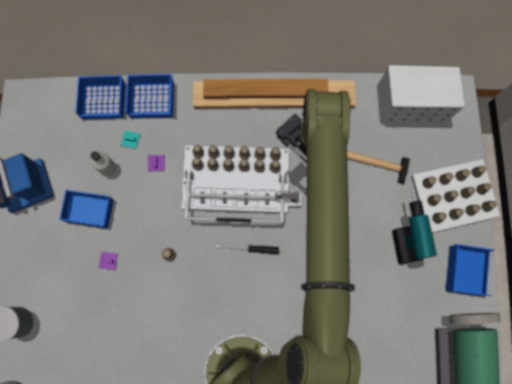

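```bash
python3 mv.py "(.46,.0,.30,0)"
```

```text
t 65.475 p [ 0.6154 -0.1872  0.268 ] q [ 0.86  0.4  -0.81  1.41  0.29  1.46  0.8 ] F [-0.6  0.1  0.2] w 0.976 jawdeg 42.7
(.46,.0,.30,0) ([24.3, 1.26, -3.2], [-0.0, 0.0, 0.745])
```

```bash
python3 -c "
from station import order
print(order.close_job())"
```

```text
the job is handed in; nothing more can be done
None
```

The forming tool is blanked off and the job is handed in, at about 65 s of the 210 s allowed. I did it in the order asked:
1. **Bar back:** I swung the bar to its stop at 1.9 rad, which I felt as a force rise and saw match in the wrist picture.
2. **Plates:** I laid all four loose plates in pockets 3, 2, 1 and 0. I then pressed each one on its lug with closed fingers, using roughly 17–43 N.
3. **Bar down:** I brought the bar down onto its stop, with about 34 N at z ≈ 66 mm.
4. **Latch:** I swung the latch to its end stop.
5. **Release:** I let go of everything and moved clear.

**Last checks:**
- **Plates:** every lug top ended at z ≈ 58 mm with the bar still back, which is the height for fully home.
- **Bar:** the wrist picture agrees with the bar flat at 0.
- **Latch:** it measured 1.572 rad from the blade and pin. A first automatic pin measurement gave 1.506 rad, but its blob had run into a neighbouring bright area, so I discarded it.
- **Other things:** the last top picture shows the bystanders and the purple and turquoise look-alikes where they were, with the gripper open and clear. The arm hides the wood offcut there, but the last scene picture shows it in place.

**Points that disagreed:**
- **Deck outline:** it sits further back than the given size and origin suggest, so I placed everything from the pad positions.
- **Scene camera:** overlays on its pictures were 1–2 pixels off.
- **Last plate:** it touched down about 4 mm lower than expected after I re-gripped it, but it still pressed home to the same height as the others.

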